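# Pack and cap the herb jars in the delivery case

## Robot

A 7-joint arm with a two-finger parallel gripper is mounted at the origin on the work surface. World frame = base frame: x ahead of the robot, y to its left, z up, the work surface at z = 0. Lengths are in m, angles in rad, forces in N, time in s.
With the tool pointing down it reaches from about 0.4 to 0.925 m from the base axis. Payload 4.1 kg.
Tool frame: the origin (TCP) lies at the very end of the fingers, on their centre line; the grasp point (between the pads) lies 19 mm behind it; z points along the fingers, y is the line along which they close (so a half turn about z gives the same grasp; the last joint's range is limited). The gripper opens to 85 mm and grips with 20 to 120 N. Pads are 22 mm wide; open, the fingers measure 114 mm over their backs; the gripper's body (76 mm by 85 mm) begins 54 mm behind the grasp point. The pads swing forward as they close: fully open they stand 13 mm farther back than shut.
Start: joints at [-1.312, 0.398, 0.045, 1.537, -0.019, 1.207, -0.051], TCP at [0.228, 0.609, 0.231] pointing down, gripper open.
Joint ranges: [-2.82, 2.82], [-0.49, 2.23], [-1.37, 1.46], [0, 2.46], [-1.36, 4.5], [0.23, 2], [-2.94, 2.94]. Speed limits (rad/s): [2.57, 2.57, 3.14, 3.14, 3.14, 3.14, 3.14].

## Interface

Orientations are given as a unit quaternion [x, y, z, w].
In Python, from rig import robot gives the robot as it stands. The module is installed in compiled form; this text tells all that it offers.
- The arm moves only by the tool step_arm, never from a script. Its argument "deltas" is one flat list of numbers, 4 for each row, row after row: the shift along the world's x, y, z in m, then the turn about the world's z in rad. In form: [dx, dy, dz, turn, dx, dy, dz, turn, ...]. A call has 1 to 12 rows; each row is the pose to reach, as a shift and turn from the pose commanded when the call began; what a row does not reach only later rows make up. A row lasts 1/12 s, in which the tool goes at most 41.7 mm and 7.16 degrees, less where a joint would pass 70% of its speed; a pose out of reach is approached as far as the arm can. A call with a gripper value outside its range is refused whole. "jaw" is the closure, from 0 (fully open) to 1 (shut), set as the call begins (left out, the last holds). The fingers move at their own pace and stop on an object; "grip_force" is the grip in N (left out, the last holds). Time passes only in rows, so rows that repeat a pose let the fingers close. It gives the time, the measured TCP pose, the force, the opening and the grip force at its end, in the units of the state.
- robot.read_state(): the state, without advancing time (a new reading comes with each control period).
- robot.capture(name): name is "scene" or "top" or "wrist"; returns (picture, depth): 480x640x3 uint8, red, green, blue; 480x640 float32, m along the optical axis (not along the pixel's ray), 0 where there is no reading.
- robot.camera_info(name): a dict with "fx", "fy", "cx", "cy" (pixels), "R" (3x3) and "t" (3): a world point X has camera coordinates R X + t. Camera axes: x right, y down, z forward; pixel columns grow to the right and rows downward; lengths in m; the calibration is good to about 2 mm. A picture is of the moment at which its call begins: read the wrist's pose just before it. camera_info takes no time and is no camera call; for the wrist camera it gives the pose at the moment of the call.
- robot.close_job(): hands the job in; it is judged then, once.
Trained networks look in the newest picture that a camera, given by its name, has taken for a name from the list of things; names that differ only in an ending like _2 or _b are one class to them, and where a whole thing is asked for, a point or a joint stands for the part that bears it (a point fixed in the world has none). Each returns a list of dicts, best first, with "p" (0 to 1); they miss things now and then, are a little off and sometimes report something else, mostly with a low value. They report only what shows in the picture. A call takes as long as a camera call. They do not tell look-alikes from the thing itself.
- robot.find_in(camera, label): "extent" ([left, top, right, bottom] in pixels, round what is visible of it).
- robot.masks_of(camera, label): "pixels" (480x640 bool, what is visible of it) and "extent" ([left, top, right, bottom] in pixels, round what is visible of it).
The state is a dict: "time": time; "q": joint angles; "qd": joint speeds; "joint_efforts": joint torques, N m; "tool_pos": TCP position; "tool_rot": TCP orientation; "ft_force": force on the tool from outside, world axes, zero at the start; "ft_torque": the same for the moment, N m; "gripper_width": finger opening in m; "finger_force": force on a finger pad.
Only numpy, scipy, OpenCV 4.12 (cv2) and the standard library are available. Lean on these libraries where they do the work, as an engineer would, in place of code of your own. Each camera call takes 0.05 s, during which the arm holds its last target. There are 200 camera calls.

## Task

Get the herb jars ready for delivery: lift the lid of the wooden case fully open until it rests on its stop, then stand every open brown stoneware jar on the counter upright in the case, one to a compartment, and close each jar with one cap pulled from the top of the spring-loaded cap dispenser, seated properly in the jar's mouth. Leave the case open and the spare caps in the dispenser, and do not disturb the other things on the counter.

Things in the scene. Friction and masses are not known exactly. Their poses are not given: they have to be found in the camera images.
- case: shallow dark wooden case fixed to the counter, 230 x 230 mm outside, walls 6 mm thick, 38 mm high, floor top 6 mm up; a cross of dividers (4 mm thick, tops 26 mm up) makes four compartments about 107 mm square, centres at x, y = +-55 mm; origin at the centre of its underside; front towards its own -x, lid hinged along its own +x wall
- case_lid (a joint): angle of the case's lid, rad: 0 shut, grows as lifted, 1.80 at its stop, leaning back outside the case. About 0.4 kg, a hollow cover 230 x 230 mm, 52 mm deep. Let go below about 1.3 rad it falls shut, beyond that it falls back onto the stop; it starts shut
- case_lid_handle (a point): centre of the lid's brass handle, a round bar 10 mm thick, 120 mm long, parallel to the case's y axis, its centre 42 mm in front of the lid's front face and 66 mm above the counter when shut; it moves with the lid; lightly pinched from above across the bar, it turns between the fingertips as the lid swings
- case_lid_hinge (a point): midpoint of the lid's hinge line, which runs along the case's y axis, 38 mm above the counter at the top of the case's +x wall; with the lid shut the handle is 272 mm in front of it (case's -x) and 28 mm above it
- dispenser: fixed cap dispenser: base 100 mm across, four upright steel rods (8 mm, on an 80 mm circle, tops 74 mm up) around five caps on a sprung plate. Caps nest at 12 mm pitch: lift 10 mm straight up before moving aside. The soft spring (65 N/m) then lifts the next in about 1 s: the top cap's origin is always about 73 mm above the counter. Origin: centre of the base's underside
- jar1: open round brown stoneware jar without a lid, empty, 62 mm outside diameter, 60 mm tall, wall 4 mm (mouth 54 mm across), about 0.2 kg, starts upright on the counter, or absent; origin at the centre of its underside, z up the jar; best gripped across its outside just below the rim
- jar2: open round brown stoneware jar without a lid, empty, 62 mm outside diameter, 60 mm tall, wall 4 mm (mouth 54 mm across), about 0.2 kg, starts upright on the counter, or absent; origin at the centre of its underside, z up the jar; best gripped across its outside just below the rim
- jar3: open round brown stoneware jar without a lid, empty, 62 mm outside diameter, 60 mm tall, wall 4 mm (mouth 54 mm across), about 0.2 kg, starts upright on the counter, or absent; origin at the centre of its underside, z up the jar; best gripped across its outside just below the rim
- jar4: open round brown stoneware jar without a lid, empty, 62 mm outside diameter, 60 mm tall, wall 4 mm (mouth 54 mm across), about 0.2 kg, starts upright on the counter, or absent; origin at the centre of its underside, z up the jar; best gripped across its outside just below the rim
- cap1: round wooden jar cap, 66 mm across, 18 mm tall, 0.08 kg: plug 42 mm across, 6 mm deep, for a jar's mouth; above it a flange and rim, 66 mm across, span 6 to 18 mm above the origin: grip it there, fingertips at most 5 mm below the edge or they take the next cap too. Origin: centre of the plug's underside, z up; seated, it is 54 mm above its jar's origin. Starts in the dispenser
- cap2: round wooden jar cap, 66 mm across, 18 mm tall, 0.08 kg: plug 42 mm across, 6 mm deep, for a jar's mouth; above it a flange and rim, 66 mm across, span 6 to 18 mm above the origin: grip it there, fingertips at most 5 mm below the edge or they take the next cap too. Origin: centre of the plug's underside, z up; seated, it is 54 mm above its jar's origin. Starts in the dispenser
- cap3: round wooden jar cap, 66 mm across, 18 mm tall, 0.08 kg: plug 42 mm across, 6 mm deep, for a jar's mouth; above it a flange and rim, 66 mm across, span 6 to 18 mm above the origin: grip it there, fingertips at most 5 mm below the edge or they take the next cap too. Origin: centre of the plug's underside, z up; seated, it is 54 mm above its jar's origin. Starts in the dispenser
- cap4: round wooden jar cap, 66 mm across, 18 mm tall, 0.08 kg: plug 42 mm across, 6 mm deep, for a jar's mouth; above it a flange and rim, 66 mm across, span 6 to 18 mm above the origin: grip it there, fingertips at most 5 mm below the edge or they take the next cap too. Origin: centre of the plug's underside, z up; seated, it is 54 mm above its jar's origin. Starts in the dispenser
- cap5: round wooden jar cap, 66 mm across, 18 mm tall, 0.08 kg: plug 42 mm across, 6 mm deep, for a jar's mouth; above it a flange and rim, 66 mm across, span 6 to 18 mm above the origin: grip it there, fingertips at most 5 mm below the edge or they take the next cap too. Origin: centre of the plug's underside, z up; seated, it is 54 mm above its jar's origin. Starts in the dispenser
- weight: bystander: brass scale weight with a knob, 48 mm across, 50 mm tall, loose; origin at its underside
- tumbler: bystander: glass tumbler, 68 mm across, 85 mm tall, loose, not to be packed; origin at its underside
- vial: bystander: stoppered amber bottle, 50 mm across, 100 mm tall, loose; origin at its underside
- mortar: bystander: white stone mortar bowl, 104 mm across, 65 mm tall, loose, not to be packed; origin at its underside
Mind the look-alikes: they are no part of the job. What is shaped like the jar3 but green is not meant.

How it is judged:
By the outcome, as a careful person would: the job done as asked, in the order asked, and still so for the second after the job is handed in, with the robot touching nothing.
Of jar1, jar2, jar3, jar4 only 3 to 4 are there at a start; the rules pass over those that are not, and their reading is None.
At some moment in a run one of jar1, jar2, jar3, jar4 may be knocked a few centimetres aside while the robot is not near it.
It also fails if it takes over 210 s, if anything falls off the work surface, if the arm or the gripper's body presses on something with over 40 N, if the wrist force passes 120 N, or if a joint passes its speed limit or range.

## Working session

There is one attempt and no reset: what is moved stays moved. The work goes in short steps, Python scripts to look and compute and a tool call to move; the robot and the scene stay as the last step left them, time stands still between calls to the robot, and variables do not carry over. Pictures are saved under pics/ and viewed, at most 14 in all, crops included, and the job is handed in when it is done.

Besides the shell and the picture viewer there is one more tool, called by a JSON object that holds its "fn" and its "kwargs". step_arm: Moves the arm, as the interface text tells. Its arguments: {"type":"object","properties":{"deltas":{"type":"array","items":{"type":"number"}},"jaw":{"type":"number"},"grip_force":{"type":"number"}},"required":["deltas"]}

```bash
mkdir -p pics; cat > h.py <<'E'
import numpy as np, cv2
from rig import robot
def cap(n,save=None):
    ci=robot.camera_info(n); p,d=robot.capture(n)
    if save: cv2.imwrite('pics/'+save+'.png',p[:,:,::-1])
    return ci,p,d
def world(ci,d):
    v,u=np.mgrid[:480,:640]
    X=np.stack([(u-ci['cx'])/ci['fx']*d,(v-ci['cy'])/ci['fy']*d,d],-1)
    return (X-ci['t'])@ci['R']   # R^T (X-t)
E
python3 - <<'E'
from h import *
s=robot.read_state();print({k:np.round(v,3) for k,v in s.items()})
for n in('top','scene'):
    ci,p,d=cap(n,n+'0');W=world(ci,d);print(n,ci['fx'],np.round(ci['R'],2).tolist(),np.round(ci['t'],3))
    for l in('jar1','case','case_lid_handle','dispenser','cap1','weight','tumbler','vial','mortar'):
        for m in robot.masks_of(n,l):
            k=m['pixels']&(d>0)
            if k.sum()<5: continue
            q=W[k];zt=np.percentile(q[:,2],95);t=q[q[:,2]>zt-.006]
            print(l,round(m['p'],2),np.round(m['extent']),'ztop',round(zt,3),'c',np.round((t.min(0)+t.max(0))[:2]/2,3),'sz',np.round(np.ptp(t,axis=0)[:2],3),'rgb',p[k].mean(0).astype(int))
E
```

```text
{'time': np.float64(0.0), 'q': array([-1.312,  0.399,  0.045,  1.538, -0.019,  1.207, -0.051]), 'qd': array([ 0.   , -0.001, -0.002,  0.001, -0.001, -0.002, -0.002]), 'joint_efforts': array([-1.0000e-03, -4.7512e+01,  1.3640e+00, -2.5422e+01,  1.1000e-02,
        1.0000e-02,  0.0000e+00]), 'tool_pos': array([0.227, 0.608, 0.23 ]), 'tool_rot': array([ 0.178,  0.984, -0.001, -0.   ]), 'ft_force': array([-0.825,  1.043,  0.642]), 'ft_torque': array([0.039, 0.006, 0.011]), 'finger_force': np.float64(0.0), 'gripper_width': np.float64(0.085)}
top 583.702841709412 [[-0.02, -1.0, 0.0], [-0.98, 0.02, -0.18], [0.18, -0.0, -0.98]] [-0.041  0.573  1.292]
jar1 0.92 [364. 323. 398. 352.] ztop 0.061 c [ 0.342 -0.186] sz [0.059 0.061] rgb [ 66 131  67]
jar1 0.89 [363. 141. 388. 174.] ztop 0.06 c [ 0.771 -0.187] sz [0.06  0.059] rgb [51 92 47]
jar1 0.73 [420. 318. 458. 348.] ztop 0.061 c [ 0.351 -0.314] sz [0.06  0.062] rgb [ 63 116  60]
jar1 0.64 [431. 223. 464. 256.] ztop 0.061 c [ 0.56  -0.345] sz [0.061 0.06 ] rgb [103  63  41]
jar1 0.63 [320. 269. 347. 300.] ztop 0.061 c [ 0.462 -0.078] sz [0.06
[... 2526 characters left out ...]
9 0.028] rgb [125  90  50]
weight 0.71 [346. 256. 507. 403.] ztop 0.092 c [0.522 0.239] sz [0.25  0.251] rgb [139  86  37]
weight 0.57 [389. 233. 411. 259.] ztop 0.049 c [0.415 0.032] sz [0.025 0.026] rgb [195 154  52]
tumbler 0.67 [233. 250. 263. 292.] ztop 0.085 c [ 0.755 -0.087] sz [0.066 0.069] rgb [173 161 131]
tumbler 0.41 [307. 161. 335. 182.] ztop 0.092 c [ 0.474 -0.218] sz [0.066 0.068] rgb [205 150  75]
vial 0.9 [274. 316. 304. 348.] ztop 0.1 c [0.756 0.088] sz [0.021 0.022] rgb [158 121  87]
vial 0.34 [302. 173. 344. 211.] ztop 0.05 c [ 0.473 -0.209] sz [0.079 0.062] rgb [112 100  84]
mortar 0.96 [276. 107. 316. 143.] ztop 0.065 c [ 0.42  -0.432] sz [0.104 0.108] rgb [177 167 146]
```

View pics/top0.png

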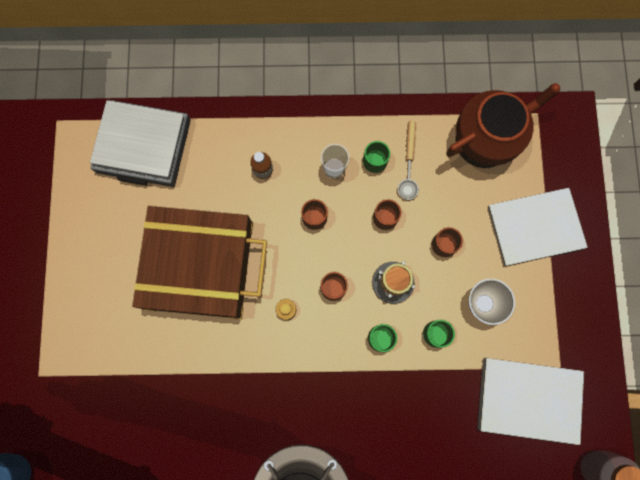

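View pics/scene0.png

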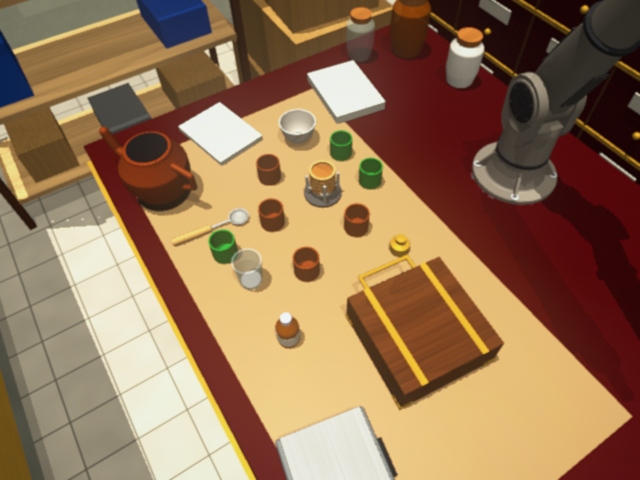

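```bash
python3 - <<'E'
from h import *
for n in('top','scene'):
    ci,p,d=cap(n);W=world(ci,d)
    # lid top
    k=(abs(W[...,2]-.0915)<.006)&(W[...,0]>.3)&(W[...,0]<.75)&(W[...,1]>.05)&(W[...,1]<.45)&(d>0)
    r=cv2.minAreaRect((W[k][:,:2]*1000).astype(np.float32));print(n,r,W[k][:,2].mean())
    print('box',cv2.boxPoints(r).round(0).tolist())
    k=(abs(W[...,2]-.068)<.007)&(W[...,0]>.3)&(W[...,0]<.75)&(W[...,1]>.05)&(W[...,1]<.45)&(d>0)
    nn,lab,st,ce=cv2.connectedComponentsWithStats(k.astype(np.uint8))
    for i in range(1,nn):
        if st[i,4]>8:
            q=W[lab==i]; print(st[i],np.round(q.mean(0),3),np.round(np.ptp(q,axis=0),3),np.round(cv2.minAreaRect((q[:,:2]*1000).astype(np.float32)),1) if 0 else cv2.minAreaRect((q[:,:2]*1000).astype(np.float32)))
E
```

```text
top ((585.3660888671875, 228.00244140625), (241.4797821044922, 374.5644836425781), 80.31585693359375) 0.08994154128605363
box [[380.0, 140.0], [750.0, 77.0], [790.0, 316.0], [421.0, 379.0]]
[250 162  20  10 106] [0.74  0.087 0.068] [0.021 0.045 0.013] ((739.6661376953125, 88.43966674804688), (20.620159149169922, 44.775386810302734), 0.05977350100874901)
[239 235  28  61 411] [0.502 0.095 0.069] [0.137 0.06  0.014] ((506.1322937011719, 102.06310272216797), (48.07674026489258, 137.24551391601562), 83.45793914794922)
[236 300   4  17  19] [0.411 0.136 0.068] [0.036 0.005 0.013] ((411.98614501953125, 135.9300994873047), (1.0981457233428955, 36.418548583984375), 83.31519317626953)
scene ((584.8305053710938, 229.2818145751953), (237.83389282226562, 366.1298828125), 81.67784118652344) 0.0896224592528252
box [[386.0, 138.0], [749.0, 85.0], [783.0, 320.0], [421.0, 373.0]]
[358 255  58  34 340] [0.506 0.09  0.069] [0.13  0.05  0.013] ((505.45269775390625, 96.4075927734375), (37.15164566040039, 129.999267578125), 82.93859100341797)
[347 302  23  39  80] [0.627 0.161 0.068] [0.012 0.096 0.014] ((627.2468872070312, 160.73089599609375), (97.03196716308594, 2.22554349899292), 83.64966583251953)
[292 317   7  15  65] [0.741 0.097 0.068] [0.018 0.03  0.014] ((738.981201171875, 94.49354553222656), (32.24370193481445, 11.207120895385742), 64.64514923095703)
[369 341 134  59 321] [0.58  0.322 0.068] [0.231 0.156 0.014] ((559.8572387695312, 334.6183776855469), (115.6235580444336, 265.59368896484375), 54.05836868286133)
```

The pictures show four brown jars (top view at 314,214; 387,214; 447,241; 334,286) and three green look-alikes. The dispenser is at (395,282), and the case handle at (257,268) faces world -y. Next I'll fit the case's yaw and check where the fingertips are.

```bash
python3 - <<'E'
from h import *
A=np.zeros(0)
for n in('top','scene'):
    ci,p,d=cap(n);W=world(ci,d)
    box=(W[...,0]>.34)&(W[...,0]<.70)&(W[...,1]>.105)&(W[...,1]<.42)&(d>0)
    k=(W[...,2]>.084)&box; r=cv2.minAreaRect((W[k][:,:2]*1000).astype(np.float32));print(n,r)
    k=(W[...,2]>.05)&(W[...,2]<.08)&(W[...,0]>.4)&(W[...,0]<.62)&(W[...,1]>.05)&(W[...,1]<.118)&(d>0)
    q=W[k]; print('handle',k.sum(),np.round(np.percentile(q,[2,50,98],axis=0),3).tolist(),np.polyfit(q[:,0],q[:,1],1),cv2.minAreaRect((q[:,:2]*1000).astype(np.float32)))
s=robot.read_state()
ci,p,d=cap('wrist','w0');W=world(ci,d)
T=s['tool_pos'];print(T,ci['R'].round(2).tolist(),ci['t'].round(3), (-ci['R'].T@ci['t']).round(3))
k=(d>0)&(d<.25);print(k.sum()); q=W[k]-T
yx=np.array([.350,.937,0]);
for sgn in(1,-1):
    m=(q@yx)*sgn>0.0; 
    if m.sum(): print(sgn,np.round(np.percentile(np.c_[q[m]@yx,q[m][:,2]],[0,1,10,50,90,100],axis=0),4).tolist())
E
```

```text
top ((520.333984375, 239.55484008789062), (232.148681640625, 230.48394775390625), 83.75468444824219)
handle 401 [[0.44, 0.075, 0.058], [0.517, 0.088, 0.069], [0.605, 0.117, 0.076]] [0.0343576  0.07396139] ((529.3610229492188, 95.21574401855469), (179.1287078857422, 45.2899055480957), 0.14917327463626862)
scene ((520.44482421875, 239.1414794921875), (231.71438598632812, 232.10023498535156), 83.64790344238281)
handle 334 [[0.443, 0.075, 0.063], [0.508, 0.087, 0.069], [0.569, 0.114, 0.074]] [-0.09383578  0.13640476] ((504.8511047363281, 93.97734069824219), (37.2009162902832, 129.947021484375), 85.370849609375)
[0.2276435  0.60887031 0.23132929] [[0.35, 0.94, -0.0], [0.89, -0.33, 0.31], [0.29, -0.11, -0.95]] [-0.65  -0.041  0.381] [0.154 0.637 0.374]
66680
1 [[0.0, -0.1434], [0.0007, -0.1233], [0.0082, 0.0396], [0.0432, 0.0768], [0.066, 0.0909], [0.0752, 0.0991]]
-1 [[-0.0773, -0.1344], [-0.0717, -0.1253], [-0.0651, -0.1023], [-0.0424, 0.0725], [-0.0092, 0.0903], [-0.0, 0.0992]]
```

View pics/w0.png

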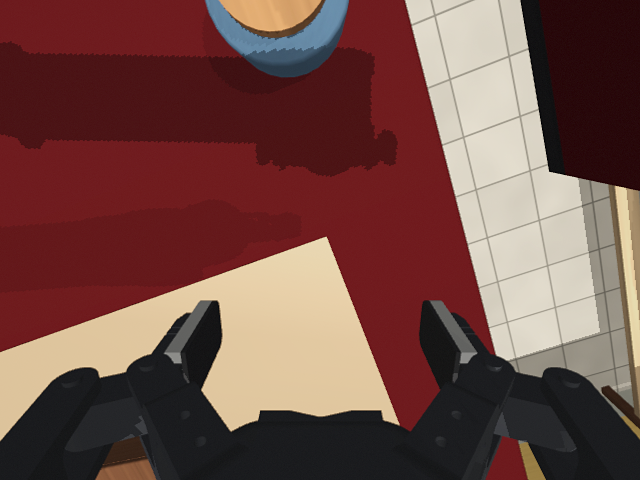

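```bash
cat >> h.py <<'E'
def tips():
    """finger points nearest ends, in tool-centred coordinates (along closing axis, along width, z)"""
    from scipy.spatial.transform import Rotation as Ro
    s=robot.read_state();ci,p,d=cap('wrist');W=world(ci,d)
    q=Ro.from_quat(s['tool_rot']).inv().apply((W-s['tool_pos']).reshape(-1,3))
    k=(d.ravel()>0)&(abs(q[:,0])<.013)&(abs(q[:,1])<.065)&(q[:,2]>-.06)&(q[:,2]<.02)
    q=q[k]
    for sg in(1,-1):
        m=q[q[:,1]*sg>0]; print('tip',sg,len(m),'along z max',np.round(np.percentile(m[:,2],[50,90,99,100]),4),'y inner/outer',np.round(np.percentile(m[:,1],[1,99]),4))
E
python3 -c "
from h import *
tips()"
```

```text
tip 1 4200 along z max [-0.0401 -0.022  -0.0151 -0.0128] y inner/outer [0.0426 0.0634]
tip -1 4211 along z max [-0.0402 -0.022  -0.0151 -0.0135] y inner/outer [-0.0633 -0.0419]
```

{"fn": "step_arm", "kwargs": {"deltas": [0.04,-0.06,0.05,0.06,0.08,-0.12,0.05,0.12,0.12,-0.18,0.05,0.18,0.16,-0.24,0.05,0.25,0.19,-0.3,0.04,0.25,0.22,-0.36,0.02,0.25,0.25,-0.42,0.0,0.25,0.275,-0.46,-0.01,0.25,0.275,-0.5,-0.02,0.25,0.275,-0.526,-0.04,0.25,0.275,-0.526,-0.06,0.25,0.275,-0.526,-0.06,0.25], "jaw": 0.5, "grip_force": 25}}

```text
time: 2.3
tool_pos: [0.4608, 0.185, 0.2109]
tool_rot: [0.054, 0.999, 0.001, 0.001]
ft_force: [1.2, -0.4, -0.3]
gripper_width: 0.0427
finger_force: 0.0
```

```bash
python3 -c "
from h import *
tips()
s=robot.read_state();print({k:np.round(s[k],4) for k in('time','tool_pos','tool_rot','ft_force','gripper_width')})
cap('wrist','w1')"
```

```text
tip 1 7585 along z max [-0.0534 -0.0211 -0.0069 -0.002 ] y inner/outer [0.0214 0.0541]
tip -1 7553 along z max [-0.0534 -0.021  -0.0069 -0.0012] y inner/outer [-0.0535 -0.0209]
{'time': np.float64(2.35), 'tool_pos': array([0.4623, 0.1745, 0.2082]), 'tool_rot': array([ 5.960e-02,  9.982e-01, -3.800e-03, -2.000e-04]), 'ft_force': array([ 0.6448, -7.3076, -1.3873]), 'gripper_width': np.float64(0.0431)}
```

View pics/w1.png

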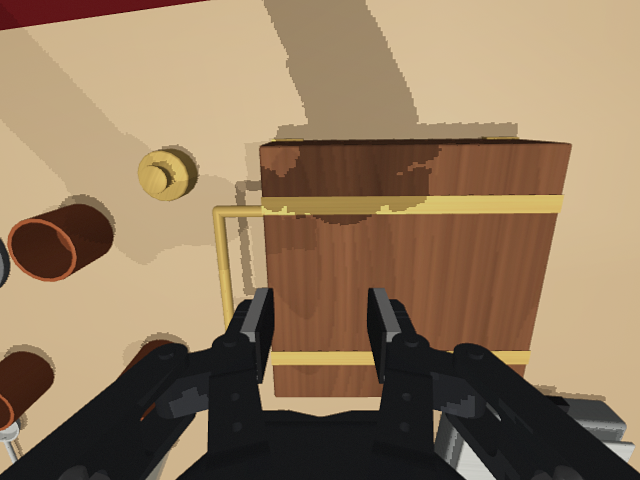

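The wrist view shows the handle bar running from (215,210) to (235,310), left of the jaws, and it's clear to approach. I'll let the arm settle before moving over it.

{"fn": "step_arm", "kwargs": {"deltas": [0,0,0,0,0,0,0,0,0,0,0,0]}}

```text
time: 2.65
tool_pos: [0.4599, 0.1887, 0.2112]
tool_rot: [0.052, 0.999, 0.001, 0.0]
ft_force: [0.1, 0.1, -0.9]
gripper_width: 0.0429
finger_force: 0.0
```

{"fn": "step_arm", "kwargs": {"deltas": [0.015,-0.035,0,0,0.03,-0.07,0,0,0.043,-0.1055,0,0,0.043,-0.1055,-0.04,0,0.043,-0.1055,-0.08,0,0.043,-0.1055,-0.1,0,0.043,-0.1055,-0.12,0,0.043,-0.1055,-0.14,0,0.043,-0.1055,-0.155,0,0.043,-0.1055,-0.162,0,0.043,-0.1055,-0.162,0,0.043,-0.1055,-0.162,0]}}

```text
time: 3.65
tool_pos: [0.5036, 0.0827, 0.0491]
tool_rot: [0.053, 0.999, 0.0, 0.0]
ft_force: [0.5, 1.0, -0.0]
gripper_width: 0.0428
finger_force: 0.0
```

{"fn": "step_arm", "kwargs": {"deltas": [0,0,0,0,0,0,0,0,0,0,0,0,0,0,0,0,0,0,0,0,0,0,0,0], "jaw": 1.0, "grip_force": 25}}

```text
time: 4.15
tool_pos: [0.5035, 0.0813, 0.0493]
tool_rot: [0.054, 0.999, 0.0, 0.0]
ft_force: [-1.5, -0.3, 5.3]
gripper_width: 0.0086
finger_force: 24.9
```

{"fn": "step_arm", "kwargs": {"deltas": [0.0,0.002,0.0136,0,0.001,0.007,0.04,0,0.002,0.015,0.066,0,0.003,0.026,0.0916,0,0.004,0.039,0.1155,0,0.006,0.0545,0.138,0,0.008,0.072,0.159,0,0.01,0.0915,0.178,0,0.0125,0.113,0.195,0,0.015,0.136,0.2095,0,0.0177,0.16,0.222,0,0.0205,0.185,0.232,0]}}

```text
time: 5.15
tool_pos: [0.5237, 0.2653, 0.2826]
tool_rot: [0.055, 0.998, -0.001, 0.0]
ft_force: [1.3, -2.1, 1.8]
gripper_width: 0.0088
finger_force: 25.3
```

{"fn": "step_arm", "kwargs": {"deltas": [0.003,0.026,0.007,0,0.006,0.053,0.012,0,0.009,0.08,0.0135,0,0.012,0.107,0.013,0,0.015,0.134,0.009,0,0.017,0.153,0.005,0,0.018,0.163,0.002,0,0.018,0.163,0.002,0,0.018,0.163,0.002,0]}}

```text
time: 5.9
tool_pos: [0.542, 0.4301, 0.2827]
tool_rot: [0.054, 0.999, 0.0, 0.0]
ft_force: [0.5, 0.8, 2.0]
gripper_width: 0.0085
finger_force: 26.6
```

{"fn": "step_arm", "kwargs": {"deltas": [0,0,0,0,0,0,0,0,0,0,0,0,0,0,0,0,0,0,0.03,0,0,0,0.06,0,0,-0.03,0.08,0,0,-0.07,0.08,0], "jaw": 0.4}}

```text
time: 6.57
tool_pos: [0.5416, 0.3636, 0.3671]
tool_rot: [0.05, 0.999, 0.004, 0.003]
ft_force: [0.3, -0.6, 0.5]
gripper_width: 0.0513
finger_force: 0.0
```

```bash
python3 - <<'E'
from h import *
s=robot.read_state();print({k:np.round(s[k],4) for k in('time','q','tool_pos','tool_rot','ft_force','gripper_width')})
cap('scene','s1')
def jars(n):
    ci,p,d=cap(n);W=world(ci,d);out=[]
    for m in robot.masks_of(n,'jar1'):
        k=m['pixels']&(d>0)
        if k.sum()<30: continue
        q=W[k];t=q[(q[:,2]>.054)&(q[:,2]<.066)];c=p[k].mean(0)
        if len(t): print(n,round(m['p'],2),np.round((t.min(0)+t.max(0))[:2]/2,4),np.round(np.ptp(t,axis=0)[:2],3),'BROWN' if c[0]>c[1] else 'green')
jars('top');jars('scene')
E
```

```text
{'time': np.float64(6.5667), 'q': array([-0.847 ,  0.3463,  0.2696,  1.3333, -0.0936,  1.4657,  0.8866]), 'tool_pos': array([0.5416, 0.3636, 0.3671]), 'tool_rot': array([0.0503, 0.9987, 0.0035, 0.0026]), 'ft_force': array([ 0.3151, -0.6303,  0.5182]), 'gripper_width': np.float64(0.0513)}
top 0.89 [ 0.6317 -0.0365] [0.061 0.058] BROWN
top 0.87 [ 0.5602 -0.3458] [0.061 0.061] BROWN
top 0.8 [ 0.6294 -0.2066] [0.061 0.061] BROWN
top 0.79 [ 0.462  -0.0781] [0.062 0.059] BROWN
top 0.77 [ 0.7717 -0.1869] [0.064 0.06 ] green
top 0.75 [ 0.3509 -0.3149] [0.06  0.061] green
top 0.59 [ 0.3411 -0.1859] [0.057 0.061] green
scene 0.95 [ 0.6303 -0.2069] [0.062 0.064] BROWN
scene 0.92 [ 0.3515 -0.3141] [0.062 0.061] green
scene 0.89 [ 0.6328 -0.0373] [0.063 0.062] BROWN
scene 0.82 [ 0.3431 -0.1836] [0.063 0.06 ] green
scene 0.71 [ 0.7738 -0.1863] [0.06  0.065] green
scene 0.65 [ 0.4627 -0.078 ] [0.062 0.063] BROWN
scene 0.59 [ 0.5614 -0.3447] [0.06  0.064] BROWN
```

View pics/s1.png

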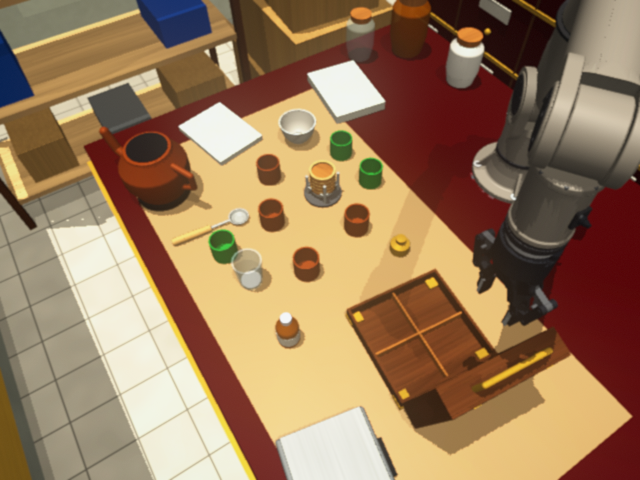

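The lid is fully open and resting back, and the compartments are empty. I'll go to jar A at (0.632, -0.037).

{"fn": "step_arm", "kwargs": {"deltas": [0.008,-0.035,0,0,0.016,-0.07,0,0,0.024,-0.105,-0.01,0,0.032,-0.14,-0.03,0,0.04,-0.175,-0.05,0,0.048,-0.21,-0.08,0,0.056,-0.245,-0.11,0,0.064,-0.28,-0.14,0,0.072,-0.315,-0.17,0,0.08,-0.35,-0.2,0,0.09,-0.385,-0.22,0,0.09,-0.4,-0.23,0], "jaw": 0, "grip_force": 30}}

```text
time: 7.82
tool_pos: [0.632, -0.0386, 0.1312]
tool_rot: [0.052, 0.999, 0.001, -0.001]
ft_force: [0.9, 0.1, 0.4]
gripper_width: 0.0856
finger_force: 0.0
```

{"fn": "step_arm", "kwargs": {"deltas": [0,0,0,0,0,0,0,0,0,0,0,0]}}

```text
time: 8.07
tool_pos: [0.6316, -0.0378, 0.1327]
tool_rot: [0.053, 0.999, 0.001, -0.001]
ft_force: [0.0, 1.1, 0.9]
gripper_width: 0.0852
finger_force: 0.0
```

```bash
cat >> h.py <<'E'
def wj(z0=.054,z1=.066,label='jar1'):
    s=robot.read_state();print({k:np.round(s[k],4) for k in('time','tool_pos','tool_rot','ft_force')})
    for n in('top','scene','wrist'):
        ci,p,d=cap(n);W=world(ci,d)
        for m in robot.masks_of(n,label):
            k=m['pixels']&(d>0)
            if k.sum()<30: continue
            q=W[k];t=q[(q[:,2]>z0)&(q[:,2]<z1)];c=p[k].mean(0)
            if len(t)>5 and c[0]>c[1]*1.1:
                (cx,cy),r=cv2.minEnclosingCircle((t[:,:2]*1000).astype(np.float32))
                print(n,round(m['p'],2),'circ',round(cx,1),round(cy,1),'r',round(r,1),'box',np.round((t.min(0)+t.max(0))[:2]/2,4))
E
python3 -c "
from h import *
wj();tips()"
```

```text
{'time': np.float64(8.0667), 'tool_pos': array([ 0.6316, -0.0378,  0.1327]), 'tool_rot': array([ 5.310e-02,  9.986e-01,  6.000e-04, -6.000e-04]), 'ft_force': array([0.0291, 1.0923, 0.9318])}
top 0.97 circ 461.5 -78.5 r 30.5 box [ 0.4608 -0.0781]
top 0.84 circ 628.7 -206.5 r 30.9 box [ 0.629  -0.2064]
top 0.65 circ 561.2 -344.5 r 31.8 box [ 0.5605 -0.3454]
scene 0.81 circ 562.1 -344.4 r 32.9 box [ 0.5618 -0.3437]
scene 0.79 circ 631.4 -206.0 r 31.7 box [ 0.6303 -0.2056]
scene 0.77 circ 461.8 -77.9 r 31.8 box [ 0.463  -0.0776]
wrist 0.9 circ 483.7 -82.3 r 22.3 box [ 0.4879 -0.0823]
wrist 0.81 circ 630.4 -209.2 r 31.6 box [ 0.63   -0.2091]
wrist 0.74 circ 633.4 -39.0 r 31.2 box [ 0.6334 -0.0389]
tip 1 4229 along z max [-0.0402 -0.0219 -0.015  -0.0128] y inner/outer [0.0425 0.0637]
tip -1 4205 along z max [-0.04   -0.022  -0.0148 -0.0131] y inner/outer [-0.0636 -0.0421]
```

{"fn": "step_arm", "kwargs": {"deltas": [0,0,-0.03,0,0,0,-0.06,0,0,0,-0.085,0,0,0,-0.1,0,0,0,-0.104,0,0,0,-0.104,0]}}

```text
time: 8.92
tool_pos: [0.6306, -0.0393, 0.0285]
tool_rot: [0.054, 0.999, 0.0, -0.001]
ft_force: [-0.3, 1.4, 1.1]
gripper_width: 0.0853
finger_force: 0.0
```

{"fn": "step_arm", "kwargs": {"deltas": [0,0,0,0,0,0,0,0,0,0,0,0,0,0,0,0,0,0,0,0,0,0,0.02,0,0,0,0.05,0,0,0,0.08,0,0,0,0.11,0], "jaw": 1.0}}

```text
time: 9.67
tool_pos: [0.6307, -0.0397, 0.1403]
tool_rot: [0.054, 0.999, -0.0, -0.001]
ft_force: [0.9, -0.1, -2.0]
gripper_width: 0.0617
finger_force: 34.2
```

{"fn": "step_arm", "kwargs": {"deltas": [-0.003,0.02,0,0,-0.008,0.055,0,0,-0.013,0.09,0,0,-0.019,0.125,0,0,-0.024,0.16,0,0,-0.029,0.195,0,0,-0.035,0.23,0,0,-0.04,0.265,0,0,-0.045,0.3,0,0,-0.0497,0.3276,0,0,-0.0497,0.3276,0,0,-0.0497,0.3276,0,0]}}

```text
time: 10.67
tool_pos: [0.5802, 0.2911, 0.1389]
tool_rot: [0.051, 0.999, 0.0, -0.001]
ft_force: [-0.0, -1.2, -2.1]
gripper_width: 0.0615
finger_force: 34.2
```

{"fn": "step_arm", "kwargs": {"deltas": [0,0,-0.03,0,0,0,-0.06,0,0,0,-0.08,0,0,0,-0.095,0,0,0,-0.1,0,0,0,-0.103,0,0,0,-0.103,0]}}

```text
time: 11.25
tool_pos: [0.5818, 0.2855, 0.0378]
tool_rot: [0.055, 0.998, -0.001, -0.001]
ft_force: [0.6, 1.1, -2.4]
gripper_width: 0.0614
finger_force: 34.2
```

```bash
python3 - <<'E'
from h import *
cap('wrist','w2')
s=robot.read_state();print({k:np.round(s[k],4) for k in('time','q','tool_pos','tool_rot','ft_force')})
E
```

```text
{'time': np.float64(11.3), 'q': array([-0.7296,  0.6092,  0.2862,  1.713 , -0.2157,  0.8493,  1.1115]), 'tool_pos': array([0.5827, 0.2861, 0.0377]), 'tool_rot': array([ 5.500e-02,  9.985e-01, -1.000e-04,  6.000e-04]), 'ft_force': array([ 0.3696,  0.2084, -0.4015])}
```

View pics/w2.png

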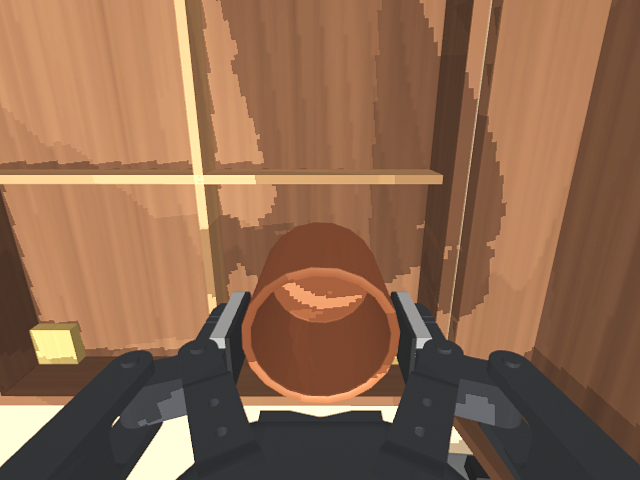

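The jar hangs centred in the back-right compartment with its rim at (320,335). I'll lower it, release and go to jar D.

{"fn": "step_arm", "kwargs": {"deltas": [0,0,-0.002,0,0,0,-0.003,0,0,0,-0.003,0,0,0,-0.003,0]}}

```text
time: 11.63
tool_pos: [0.5828, 0.2862, 0.0375]
tool_rot: [0.055, 0.998, 0.0, 0.0]
ft_force: [-6.8, -3.9, 17.2]
gripper_width: 0.0617
finger_force: 35.9
```

{"fn": "step_arm", "kwargs": {"deltas": [0,0,0,0,0,0,0,0,0,0,0,0,0,0,0,0,0,0,0.03,0,0,0,0.06,0,0,0,0.1,0], "jaw": 0.15}}

```text
time: 12.22
tool_pos: [0.5799, 0.2871, 0.1317]
tool_rot: [0.054, 0.999, -0.002, -0.002]
ft_force: [0.3, -0.1, 0.2]
gripper_width: 0.0725
finger_force: 0.0
```

{"fn": "step_arm", "kwargs": {"deltas": [-0.01,-0.033,0,0,-0.02,-0.066,0,0,-0.03,-0.1,0,0,-0.04,-0.133,0,0,-0.05,-0.166,0,0,-0.06,-0.2,0,0,-0.07,-0.233,0,0,-0.08,-0.266,0,0,-0.09,-0.3,0,0,-0.1,-0.333,0,0,-0.118,-0.364,0,0,-0.118,-0.364,0,0], "jaw": 0}}

```text
time: 13.22
tool_pos: [0.4596, -0.0832, 0.1332]
tool_rot: [0.059, 0.998, -0.001, -0.001]
ft_force: [-0.2, -0.3, 0.5]
gripper_width: 0.0853
finger_force: 0.0
```

{"fn": "step_arm", "kwargs": {"deltas": [0,0,0,0,0,0,0,0]}}

```text
time: 13.38
tool_pos: [0.4641, -0.0756, 0.1335]
tool_rot: [0.054, 0.999, 0.0, 0.0]
ft_force: [0.1, -0.0, 0.1]
gripper_width: 0.0853
finger_force: 0.0
```

```bash
python3 -c "
from h import *
wj(.05,.072)"
```

```text
{'time': np.float64(13.3833), 'tool_pos': array([ 0.4641, -0.0756,  0.1335]), 'tool_rot': array([5.380e-02, 9.986e-01, 3.000e-04, 3.000e-04]), 'ft_force': array([ 0.0577, -0.0073,  0.1448])}
top 0.97 circ 560.5 -345.5 r 31.5 box [ 0.5603 -0.3457]
top 0.96 circ 628.8 -206.9 r 31.5 box [ 0.629  -0.2068]
top 0.94 circ 582.3 287.5 r 30.6 box [0.5818 0.287 ]
scene 0.97 circ 584.7 287.6 r 31.5 box [0.5841 0.2882]
scene 0.81 circ 463.9 -78.4 r 32.6 box [ 0.4634 -0.0785]
scene 0.73 circ 630.7 -207.2 r 32.5 box [ 0.6317 -0.2069]
scene 0.62 circ 561.8 -344.2 r 33.1 box [ 0.5616 -0.3445]
wrist 0.79 circ 462.7 -81.0 r 31.2 box [ 0.4624 -0.0811]
wrist 0.73 circ 563.7 -338.0 r 30.1 box [ 0.5635 -0.3349]
```

{"fn": "step_arm", "kwargs": {"deltas": [-0.0015,-0.003,-0.03,0,-0.0015,-0.003,-0.06,0,-0.0015,-0.003,-0.085,0,-0.0015,-0.003,-0.1,0,-0.0015,-0.003,-0.105,0,-0.0015,-0.003,-0.105,0,-0.0015,-0.003,-0.105,0]}}

```text
time: 14.27
tool_pos: [0.4629, -0.079, 0.0289]
tool_rot: [0.054, 0.999, 0.0, 0.0]
ft_force: [0.7, -0.5, 1.2]
gripper_width: 0.0851
finger_force: 0.0
```

{"fn": "step_arm", "kwargs": {"deltas": [0,0,0,0,0,0,0,0,0,0,0,0,0,0,0,0,0,0,0,0,0,0,0.02,0,0,0,0.05,0,0,0,0.08,0,0,0,0.11,0], "jaw": 1.0}}

```text
time: 15.02
tool_pos: [0.4618, -0.0791, 0.14]
tool_rot: [0.054, 0.999, 0.0, 0.0]
ft_force: [0.5, -0.9, -2.2]
gripper_width: 0.062
finger_force: 34.2
```

{"fn": "step_arm", "kwargs": {"deltas": [0,0.02,0,0,0.001,0.055,0,0,0.002,0.09,0,0,0.003,0.125,0,0,0.004,0.16,0,0,0.005,0.195,0,0,0.006,0.23,0,0,0.007,0.265,0,0,0.008,0.3,0,0,0.009,0.335,0,0,0.009,0.365,0,0,0.009,0.378,0,0]}}

```text
time: 16.02
tool_pos: [0.4701, 0.3048, 0.139]
tool_rot: [0.051, 0.999, 0.002, 0.0]
ft_force: [0.5, 1.4, -1.7]
gripper_width: 0.0616
finger_force: 34.2
```

{"fn": "step_arm", "kwargs": {"deltas": [0,0,0,0,0,0,0,0]}}

```text
time: 16.18
tool_pos: [0.4709, 0.2987, 0.1385]
tool_rot: [0.053, 0.999, -0.0, -0.0]
ft_force: [0.3, -0.4, -1.9]
gripper_width: 0.0619
finger_force: 34.2
```

{"fn": "step_arm", "kwargs": {"deltas": [0,0,-0.03,0,0,0,-0.06,0,0,0,-0.08,0,0,0,-0.094,0,0,0,-0.098,0,0,0,-0.1,0,0,0,-0.102,0,0,0,-0.102,0]}}

```text
time: 16.85
tool_pos: [0.4721, 0.2986, 0.0374]
tool_rot: [0.054, 0.999, 0.0, 0.001]
ft_force: [-0.5, 0.0, -2.4]
gripper_width: 0.0619
finger_force: 34.2
```

{"fn": "step_arm", "kwargs": {"deltas": [0,0,0,0,0,0,0,0,0,0,0,0,0,0,0,0,0,0,0.03,0,0,0,0.06,0,0,0,0.1,0,0,0,0.1,0], "jaw": 0.15}}

```text
time: 17.52
tool_pos: [0.4759, 0.3018, 0.144]
tool_rot: [0.054, 0.999, 0.005, 0.005]
ft_force: [0.5, 0.0, 1.2]
gripper_width: 0.0726
finger_force: 0.0
```

{"fn": "step_arm", "kwargs": {"deltas": [0.01,-0.033,0,0,0.02,-0.066,0,0,0.03,-0.1,0,0,0.04,-0.133,0,0,0.05,-0.166,0,0,0.06,-0.2,0,0,0.07,-0.233,0,0,0.08,-0.266,0,0,0.09,-0.3,0,0,0.1,-0.333,0,0,0.11,-0.366,0,0,0.12,-0.4,0,0], "jaw": 0}}

```text
time: 18.52
tool_pos: [0.5918, -0.1024, 0.1367]
tool_rot: [0.054, 0.999, 0.0, 0.0]
ft_force: [-0.3, -0.3, 0.4]
gripper_width: 0.0853
finger_force: 0.0
```

{"fn": "step_arm", "kwargs": {"deltas": [0.013,-0.033,0,0,0.025,-0.066,0,0,0.038,-0.1,0,0,0.038,-0.107,0,0,0.038,-0.107,0,0]}}

```text
time: 18.93
tool_pos: [0.6287, -0.2127, 0.1365]
tool_rot: [0.057, 0.998, -0.001, 0.0]
ft_force: [-0.9, 0.3, -0.1]
gripper_width: 0.0856
finger_force: 0.0
```

```bash
python3 -c "
from h import *
wj(.05,.072)"
```

```text
{'time': np.float64(18.9333), 'tool_pos': array([ 0.6287, -0.2127,  0.1365]), 'tool_rot': array([ 5.670e-02,  9.984e-01, -1.400e-03,  2.000e-04]), 'ft_force': array([-0.8947,  0.3378, -0.087 ])}
top 0.89 circ 560.5 -345.2 r 31.2 box [ 0.5608 -0.3454]
top 0.87 circ 582.9 287.9 r 31.6 box [0.5832 0.2875]
top 0.65 circ 470.8 300.5 r 31.3 box [0.4702 0.3   ]
scene 0.79 circ 583.3 288.0 r 32.0 box [0.5845 0.2893]
scene 0.67 circ 629.0 -206.6 r 32.3 box [ 0.6297 -0.2065]
scene 0.57 circ 472.0 300.5 r 32.5 box [0.4722 0.3007]
scene 0.55 circ 538.1 -334.3 r 15.9 box [ 0.539  -0.3344]
wrist 0.91 circ 630.2 -209.3 r 31.0 box [ 0.6298 -0.2097]
wrist 0.8 circ 561.3 -347.5 r 31.5 box [ 0.5619 -0.3473]
```

{"fn": "step_arm", "kwargs": {"deltas": [0,0,0,0,0,0,0,0]}}

```text
time: 19.4
tool_pos: [0.6293, -0.2069, 0.1366]
tool_rot: [0.053, 0.999, 0.0, 0.0]
ft_force: [-0.6, 0.3, 0.5]
gripper_width: 0.0854
finger_force: 0.0
```

{"fn": "step_arm", "kwargs": {"deltas": [0,-0.001,-0.03,0,0,-0.001,-0.06,0,0,-0.001,-0.085,0,0,-0.001,-0.102,0,0,-0.001,-0.108,0,0,-0.001,-0.108,0,0,-0.001,-0.108,0]}}

```text
time: 19.98
tool_pos: [0.6298, -0.2092, 0.0292]
tool_rot: [0.054, 0.999, -0.0, 0.001]
ft_force: [0.2, -0.3, 0.5]
gripper_width: 0.0858
finger_force: 0.0
```

{"fn": "step_arm", "kwargs": {"deltas": [0,0,0,0,0,0,0,0,0,0,0,0,0,0,0,0,0,0,0,0,0,0,0.02,0,0,0,0.05,0,0,0,0.08,0,0,0,0.111,0], "jaw": 1.0}}

```text
time: 20.73
tool_pos: [0.6283, -0.2087, 0.14]
tool_rot: [0.054, 0.999, 0.0, -0.001]
ft_force: [0.4, -0.2, -2.2]
gripper_width: 0.0613
finger_force: 34.2
```

{"fn": "step_arm", "kwargs": {"deltas": [-0.003,0.02,0,0,-0.008,0.055,0,0,-0.014,0.09,0,0,-0.02,0.125,0,0,-0.026,0.16,0,0,-0.032,0.195,0,0,-0.037,0.23,0,0,-0.043,0.265,0,0,-0.048,0.3,0,0,-0.053,0.335,0,0,-0.058,0.37,0,0,-0.061,0.387,0,0]}}

```text
time: 21.73
tool_pos: [0.5664, 0.1845, 0.1392]
tool_rot: [0.051, 0.999, 0.002, -0.001]
ft_force: [-0.3, 1.3, -2.9]
gripper_width: 0.0616
finger_force: 34.2
```

{"fn": "step_arm", "kwargs": {"deltas": [0,0,0,0,0,0,0,0]}}

```text
time: 21.9
tool_pos: [0.5674, 0.1794, 0.1392]
tool_rot: [0.052, 0.999, -0.0, -0.0]
ft_force: [0.4, -1.6, -2.4]
gripper_width: 0.0619
finger_force: 34.2
```

Now I'll place it, then go for jar C at (0.561, -0.346).

{"fn": "step_arm", "kwargs": {"deltas": [0.001,0,-0.03,0,0.001,0,-0.06,0,0.001,0,-0.08,0,0.001,0,-0.094,0,0.001,0,-0.099,0,0.001,0,-0.102,0,0.001,0,-0.103,0,0.001,0,-0.103,0]}}

```text
time: 22.57
tool_pos: [0.5702, 0.1774, 0.0374]
tool_rot: [0.054, 0.999, 0.0, 0.001]
ft_force: [-0.7, 0.1, -1.2]
gripper_width: 0.0613
finger_force: 34.2
```

{"fn": "step_arm", "kwargs": {"deltas": [0,0,0,0,0,0,0,0,0,0,0,0,0,0,0,0,0,0,0.03,0,0,0,0.06,0,0,0,0.1,0,0,0,0.1,0], "jaw": 0.15}}

```text
time: 23.23
tool_pos: [0.5746, 0.1793, 0.1444]
tool_rot: [0.054, 0.999, 0.003, 0.007]
ft_force: [1.5, -1.5, -0.6]
gripper_width: 0.0728
finger_force: 0.0
```

{"fn": "step_arm", "kwargs": {"deltas": [0,-0.033,0,0,0,-0.066,0,0,0,-0.1,0,0,0,-0.133,0,0,0,-0.166,0,0,0,-0.2,0,0,0,-0.233,0,0,0,-0.266,0,0,0,-0.3,0,0,0,-0.333,0,0,0,-0.366,0,0,0,-0.4,0,0], "jaw": 0}}

```text
time: 24.23
tool_pos: [0.5694, -0.2234, 0.1368]
tool_rot: [0.054, 0.999, 0.0, 0.001]
ft_force: [0.5, 0.9, 0.5]
gripper_width: 0.0852
finger_force: 0.0
```

{"fn": "step_arm", "kwargs": {"deltas": [-0.002,-0.033,0,0,-0.004,-0.066,0,0,-0.007,-0.1,0,0,-0.007,-0.125,0,0,-0.007,-0.125,0,0,-0.007,-0.125,0,0,-0.007,-0.125,0,0]}}

```text
time: 24.82
tool_pos: [0.5626, -0.3461, 0.1363]
tool_rot: [0.054, 0.999, 0.001, 0.0]
ft_force: [0.8, -0.3, -0.6]
gripper_width: 0.0851
finger_force: 0.0
```

```bash
python3 -c "
from h import *
wj(.05,.072)"
```

```text
{'time': np.float64(24.8167), 'tool_pos': array([ 0.5626, -0.3461,  0.1363]), 'tool_rot': array([5.350e-02, 9.986e-01, 6.000e-04, 1.000e-04]), 'ft_force': array([ 0.822 , -0.3053, -0.5608])}
top 0.83 circ 582.1 288.2 r 31.8 box [0.5818 0.2879]
top 0.83 circ 569.7 180.0 r 31.8 box [0.5692 0.1794]
top 0.76 circ 471.2 299.9 r 31.1 box [0.4704 0.2992]
top 0.5 circ 565.4 -318.3 r 9.0 box [ 0.5654 -0.3179]
scene 0.96 circ 583.6 288.4 r 31.9 box [0.5842 0.2881]
scene 0.91 circ 570.1 179.8 r 32.1 box [0.571  0.1807]
scene 0.67 circ 471.5 300.8 r 31.8 box [0.4719 0.3012]
scene 0.61 circ 561.1 -344.8 r 32.6 box [ 0.5627 -0.3447]
wrist 0.65 circ 561.8 -348.1 r 31.1 box [ 0.5619 -0.348 ]
```

{"fn": "step_arm", "kwargs": {"deltas": [-0.001,0,-0.03,0,-0.001,0,-0.06,0,-0.001,0,-0.085,0,-0.001,0,-0.102,0,-0.001,0,-0.108,0,-0.001,0,-0.108,0,-0.001,0,-0.108,0]}}

```text
time: 25.7
tool_pos: [0.5618, -0.3473, 0.0292]
tool_rot: [0.054, 0.999, -0.0, 0.0]
ft_force: [0.8, 1.0, 1.0]
gripper_width: 0.0854
finger_force: 0.0
```

{"fn": "step_arm", "kwargs": {"deltas": [0,0,0,0,0,0,0,0,0,0,0,0,0,0,0,0,0,0,0,0,0,0,0.02,0,0,0,0.05,0,0,0,0.08,0,0,0,0.11,0,0,0,0.14,0], "jaw": 1.0}}

```text
time: 26.53
tool_pos: [0.5607, -0.3468, 0.1697]
tool_rot: [0.054, 0.999, 0.0, -0.0]
ft_force: [0.6, -0.9, -1.3]
gripper_width: 0.0617
finger_force: 33.8
```

{"fn": "step_arm", "kwargs": {"deltas": [0,0.02,0,0,0,0.053,0,0,0,0.087,0,0,0,0.12,0,0,0,0.153,0,0,-0.008,0.186,0,0,-0.016,0.22,0,0,-0.025,0.253,0,0,-0.034,0.286,0,0,-0.043,0.32,0,0,-0.052,0.353,0,0,-0.061,0.386,0,0]}}

```text
time: 27.53
tool_pos: [0.4992, 0.0404, 0.1686]
tool_rot: [0.054, 0.999, 0.0, 0.0]
ft_force: [0.1, 0.2, -1.8]
gripper_width: 0.0616
finger_force: 33.8
```

{"fn": "step_arm", "kwargs": {"deltas": [-0.009,0.033,0,0,-0.018,0.067,0,0,-0.027,0.1,0,0,-0.036,0.13,0,0,-0.041,0.15,0,0,-0.041,0.15,0,0,-0.041,0.15,0,0]}}

```text
time: 28.12
tool_pos: [0.4586, 0.19, 0.1685]
tool_rot: [0.052, 0.999, 0.0, -0.0]
ft_force: [-0.5, -0.9, -1.4]
gripper_width: 0.062
finger_force: 33.8
```

{"fn": "step_arm", "kwargs": {"deltas": [0.001,0.001,-0.03,0,0.001,0.001,-0.06,0,0.001,0.001,-0.09,0,0.001,0.001,-0.115,0,0.001,0.001,-0.125,0,0.001,0.001,-0.129,0,0.001,0.001,-0.132,0,0.001,0.001,-0.132,0]}}

```text
time: 28.78
tool_pos: [0.4612, 0.1897, 0.0373]
tool_rot: [0.054, 0.999, 0.0, 0.001]
ft_force: [0.3, -0.6, -1.5]
gripper_width: 0.0618
finger_force: 33.8
```

{"fn": "step_arm", "kwargs": {"deltas": [0,0,0,0,0,0,0,0,0,0,0,0,0,0,0,0,0,0,0.03,0,0,0,0.06,0,0,0,0.1,0,0,0,0.12,0,0,0,0.12,0], "jaw": 0.15}}

```text
time: 29.53
tool_pos: [0.4638, 0.1916, 0.1619]
tool_rot: [0.054, 0.999, 0.003, 0.005]
ft_force: [0.3, -0.9, -0.3]
gripper_width: 0.0725
finger_force: 0.0
```

{"fn": "step_arm", "kwargs": {"deltas": [0.001,-0.033,0,0,0.002,-0.066,0,0,0.003,-0.1,0,0,0.004,-0.133,0,0,0.005,-0.166,0,0,0.006,-0.2,0,0,0.007,-0.233,0,0,0.009,-0.266,0,0,0.01,-0.3,0,0,0.012,-0.333,0,0,0.013,-0.366,0,0,0.014,-0.4,0,0], "jaw": 0}}

```text
time: 30.53
tool_pos: [0.4738, -0.2112, 0.156]
tool_rot: [0.054, 0.999, 0.0, -0.0]
ft_force: [0.6, 0.2, 0.1]
gripper_width: 0.0849
finger_force: 0.0
```

{"fn": "step_arm", "kwargs": {"deltas": [0,-0.01,0,0,0,-0.01,0,0,0,-0.01,0,0,0,-0.01,0,0]}}

```text
time: 30.87
tool_pos: [0.4743, -0.2179, 0.1559]
tool_rot: [0.053, 0.999, 0.001, -0.0]
ft_force: [-0.7, 0.3, 0.3]
gripper_width: 0.0851
finger_force: 0.0
```

```bash
python3 -c "
from h import *
wj(.05,.075)
wj(.086,.097,'cap1')
cap('wrist','w3');cap('top','t3')"
```

```text
{'time': np.float64(30.8667), 'tool_pos': array([ 0.4743, -0.2179,  0.1559]), 'tool_rot': array([ 5.270e-02,  9.986e-01,  8.000e-04, -5.000e-04]), 'ft_force': array([-0.7166,  0.2645,  0.3075])}
top 0.87 circ 470.7 301.0 r 31.7 box [0.4703 0.3011]
top 0.78 circ 460.6 192.6 r 31.5 box [0.4604 0.1919]
top 0.77 circ 582.3 287.6 r 31.8 box [0.5828 0.2875]
top 0.73 circ 569.7 179.9 r 31.5 box [0.5693 0.1799]
scene 0.91 circ 461.0 192.1 r 32.3 box [0.4614 0.1923]
scene 0.85 circ 570.4 179.8 r 31.8 box [0.5707 0.1799]
scene 0.73 circ 471.3 301.2 r 32.1 box [0.4714 0.301 ]
scene 0.59 circ 584.0 288.0 r 32.0 box [0.5834 0.2883]
{'time': np.float64(31.1667), 'tool_pos': array([ 0.4745, -0.2191,  0.1565]), 'tool_rot': array([5.300e-02, 9.986e-01, 2.000e-04, 1.000e-04]), 'ft_force': array([-0.2041, -0.4558,  0.1953])}
top 0.71 circ 536.4 392.2 r 117.0 box [0.5349 0.391 ]
scene 0.62 circ 473.4 -218.6 r 35.0 box [ 0.4729 -0.2186]
wrist 0.8 circ 472.3 -221.7 r 33.3 box [ 0.4722 -0.2217]
```

View pics/w3.png

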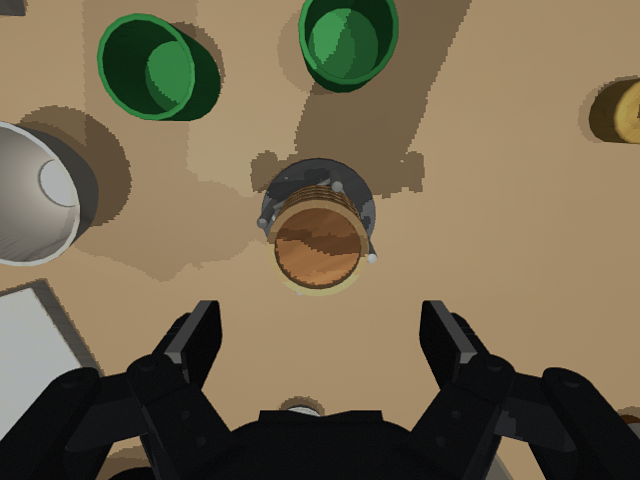

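View pics/t3.png

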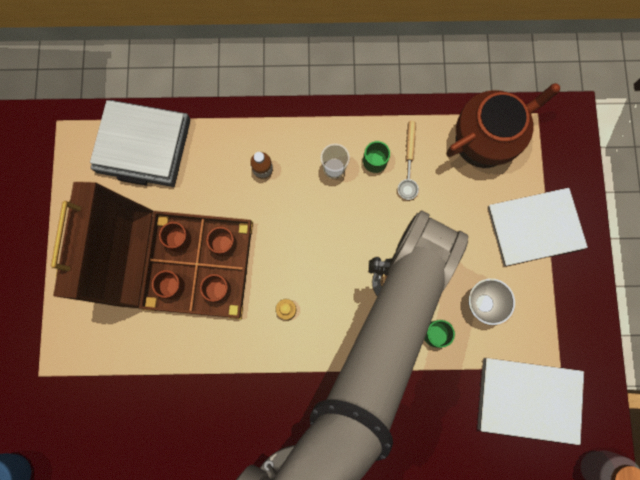

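All four jars stand in the case (top view at 173,236; 220,241; 166,285; 215,290). Below the gripper, the dispenser holds its cap stack at (318,245). I'll pull the first cap.

{"fn": "step_arm", "kwargs": {"deltas": [-0.001,0,-0.03,0,-0.001,0,-0.055,0,-0.001,0,-0.073,0,-0.001,0,-0.08,0,-0.001,0,-0.083,0,-0.001,0,-0.083,0,-0.001,0,-0.083,0,-0.001,0,-0.083,0]}}

```text
time: 32.23
tool_pos: [0.4742, -0.2205, 0.0746]
tool_rot: [0.054, 0.999, -0.0, 0.001]
ft_force: [1.0, 0.5, -0.0]
gripper_width: 0.0851
finger_force: 0.0
```

{"fn": "step_arm", "kwargs": {"deltas": [0,0,0,0,0,0,0,0,0,0,0,0,0,0,0,0,0,0,0,0,0,0,0,0], "jaw": 1.0, "grip_force": 25}}

```text
time: 32.73
tool_pos: [0.4734, -0.2201, 0.0735]
tool_rot: [0.054, 0.999, 0.0, 0.0]
ft_force: [0.1, -0.2, 0.2]
gripper_width: 0.0639
finger_force: 27.7
```

```bash
python3 -c "
from h import *
tips();cap('wrist','w4')"
```

```text
tip 1 9695 along z max [-0.0256 -0.0096 -0.0089 -0.008 ] y inner/outer [0.0005 0.062 ]
tip -1 9640 along z max [-0.0254 -0.0096 -0.0041  0.0198] y inner/outer [-0.061  -0.0008]
```

View pics/w4.png

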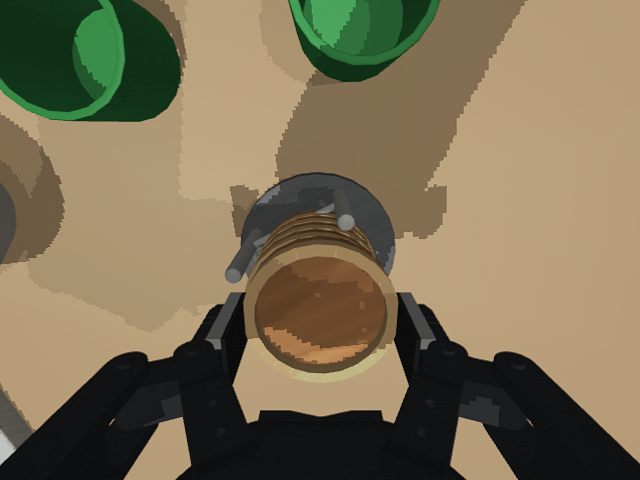

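The cap sits between the pads at (320,315). I'll lift it straight up and check that only one came.

{"fn": "step_arm", "kwargs": {"deltas": [0,0,0.005,0,0,0,0.01,0,0,0,0.016,0,0,0,0.022,0,0,0,0.04,0,0,0,0.06,0,0,0,0.08,0,0,0,0.08,0]}}

```text
time: 33.5
tool_pos: [0.4758, -0.2215, 0.1577]
tool_rot: [0.054, 0.999, -0.001, 0.004]
ft_force: [0.1, 0.3, 0.2]
gripper_width: 0.0645
finger_force: 28.0
```

```bash
cat >> h.py <<'E'
def capz():
    """heights seen near the dispenser and the held cap by scene/top camera"""
    for n in('scene','top'):
        ci,p,d=cap(n);W=world(ci,d)
        k=(d>0)&(np.hypot(W[...,0]-.4735,W[...,1]+.219)<.036)&(W[...,2]>.02)&(W[...,2]<.19)&(p[...,0]>p[...,2]*1.5)
        print(n,np.histogram(W[k][:,2],np.arange(.02,.2,.01))[0])
E
python3 -c "
from h import *
capz()
ci,p,d=cap('scene');cv2.imwrite('pics/c5.png',cv2.resize(p[100:240,260:400,::-1],(560,560)))"
```

```text
scene [  0   4  36  54  66  72 404  57   0   0   0   0   0   0 200  96  15]
top [ 0  0  0  2  3  5 12  6  0  0  0  0  0  0  0  1  0]
```

View pics/c5.png

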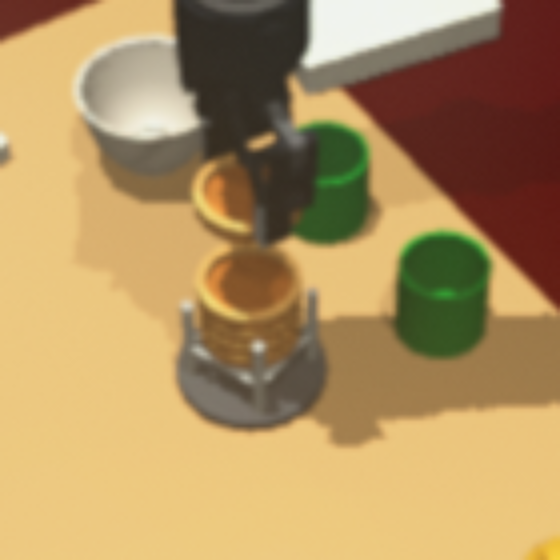

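One cap is held at (235,195) in the crop and the stack has sprung up below it. I'll carry it to the back-right jar at (0.583, 0.288).

{"fn": "step_arm", "kwargs": {"deltas": [0.004,0.02,0,0,0.011,0.053,0,0,0.018,0.087,0,0,0.025,0.12,0,0,0.032,0.153,0,0,0.039,0.186,0,0,0.046,0.22,0,0,0.054,0.253,0,0,0.062,0.286,0,0,0.07,0.32,0,0,0.077,0.353,0,0,0.084,0.386,0,0]}}

```text
time: 34.65
tool_pos: [0.5562, 0.1674, 0.1518]
tool_rot: [0.054, 0.999, -0.001, -0.001]
ft_force: [1.2, -0.3, -0.1]
gripper_width: 0.0637
finger_force: 28.0
```

{"fn": "step_arm", "kwargs": {"deltas": [0.008,0.033,0,0,0.015,0.067,0,0,0.02,0.1,0,0,0.025,0.12,0,0,0.025,0.12,0,0,0.025,0.12,0,0,0.025,0.12,0,0]}}

```text
time: 35.23
tool_pos: [0.5816, 0.2842, 0.152]
tool_rot: [0.054, 0.999, -0.001, -0.001]
ft_force: [-0.1, -0.9, -0.2]
gripper_width: 0.0643
finger_force: 28.0
```

```bash
python3 -c "
from h import *
wj(.05,.075)
wj(.13,.2,'cap1')"
```

```text
{'time': np.float64(35.2333), 'tool_pos': array([0.5816, 0.2842, 0.152 ]), 'tool_rot': array([ 0.0544,  0.9985, -0.0013, -0.001 ]), 'ft_force': array([-0.0724, -0.8746, -0.227 ])}
top 0.85 circ 568.9 179.9 r 31.5 box [0.5696 0.18  ]
top 0.78 circ 573.7 282.3 r 28.4 box [0.5711 0.2815]
top 0.62 circ 460.5 191.7 r 30.8 box [0.4597 0.1906]
top 0.58 circ 753.9 87.3 r 25.0 box [0.7535 0.0874]
top 0.55 circ 471.4 300.7 r 31.7 box [0.4704 0.2996]
scene 0.72 circ 583.9 288.6 r 31.4 box [0.5857 0.2881]
scene 0.71 circ 472.0 300.9 r 31.6 box [0.4706 0.301 ]
scene 0.6 circ 570.3 179.7 r 32.1 box [0.5706 0.18  ]
wrist 0.97 circ 461.8 190.2 r 31.6 box [0.4613 0.1905]
wrist 0.88 circ 580.1 287.4 r 30.1 box [0.572  0.2873]
wrist 0.87 circ 471.4 299.0 r 31.0 box [0.4715 0.2991]
wrist 0.78 circ 570.2 178.2 r 31.4 box [0.57   0.1784]
wrist 0.17 circ 536.7 289.0 r 154.5 box [0.5399 0.2839]
{'time': np.float64(35.5333), 'tool_pos': array([0.5823, 0.2849, 0.1536]), 'tool_rot': array([0.0546, 0.9985, 0.    , 0.    ]), 'ft_force': array([ 0.4067,  0.6543, -1.0497])}
top 0.76 circ 565.3 284.7 r 28.3 box [0.5626 0.2847]
scene 0.79 circ 586.9 284.1 r 33.0 box [0.5905 0.2854]
wrist 0.95 circ 581.2 285.8 r 33.7 box [0.5809 0.286 ]
```

{"fn": "step_arm", "kwargs": {"deltas": [0.001,0.003,0,0,0.001,0.003,-0.03,0,0.001,0.003,-0.055,0,0.001,0.003,-0.07,0,0.001,0.003,-0.08,0,0.001,0.003,-0.085,0,0.001,0.003,-0.088,0,0.001,0.003,-0.09,0,0.001,0.003,-0.091,0,0.001,0.003,-0.091,0]}}

```text
time: 36.67
tool_pos: [0.5838, 0.2892, 0.0633]
tool_rot: [0.054, 0.999, 0.001, 0.001]
ft_force: [0.2, -0.6, -1.2]
gripper_width: 0.0642
finger_force: 28.0
```

{"fn": "step_arm", "kwargs": {"deltas": [0,0,-0.001,0,0,0,-0.002,0,0,0,-0.002,0]}}

```text
time: 36.92
tool_pos: [0.584, 0.2892, 0.0624]
tool_rot: [0.054, 0.999, 0.001, 0.001]
ft_force: [-1.5, -1.0, 5.9]
gripper_width: 0.0642
finger_force: 28.7
```

{"fn": "step_arm", "kwargs": {"deltas": [0,0,0,0,0,0,0,0,0,0,0,0,0,0,0,0,0,0,0.02,0,0,0,0.05,0,0,0,0.09,0,0,0,0.095,0], "jaw": 0.08}}

```text
time: 37.58
tool_pos: [0.5873, 0.2905, 0.1625]
tool_rot: [0.054, 0.999, 0.003, 0.005]
ft_force: [1.9, -0.1, 1.8]
gripper_width: 0.0788
finger_force: 0.0
```

{"fn": "step_arm", "kwargs": {"deltas": [-0.007,-0.033,0,0,-0.014,-0.066,0,0,-0.021,-0.1,0,0,-0.028,-0.133,0,0,-0.035,-0.166,0,0,-0.042,-0.2,0,0,-0.049,-0.233,0,0,-0.057,-0.266,0,0,-0.065,-0.3,0,0,-0.073,-0.333,0,0,-0.08,-0.366,0,0,-0.088,-0.4,0,0], "jaw": 0}}

```text
time: 38.58
tool_pos: [0.4949, -0.1124, 0.1556]
tool_rot: [0.054, 0.999, 0.0, 0.001]
ft_force: [1.7, 0.4, 0.4]
gripper_width: 0.0855
finger_force: 0.0
```

{"fn": "step_arm", "kwargs": {"deltas": [-0.008,-0.033,0,0,-0.016,-0.066,0,0,-0.02,-0.1,0,0,-0.022,-0.109,0,0,-0.022,-0.109,0,0,-0.022,-0.109,0,0]}}

```text
time: 39.08
tool_pos: [0.4733, -0.2196, 0.1553]
tool_rot: [0.054, 0.999, 0.0, -0.0]
ft_force: [-0.0, 0.2, 0.2]
gripper_width: 0.0855
finger_force: 0.0
```

```bash
python3 -c "
from h import *
wj(.05,.083,'cap1')
wj(.086,.097,'cap1')
ci,p,d=cap('scene');cv2.imwrite('pics/c6.png',cv2.resize(p[240:430,330:580,::-1],(750,570)))"
```

```text
{'time': np.float64(39.0833), 'tool_pos': array([ 0.4733, -0.2196,  0.1553]), 'tool_rot': array([ 5.430e-02,  9.985e-01,  5.000e-04, -0.000e+00]), 'ft_force': array([-0.0412,  0.1534,  0.2358])}
top 0.95 circ 582.0 290.2 r 33.5 box [0.5814 0.2906]
scene 0.9 circ 472.4 -217.6 r 33.0 box [ 0.4738 -0.2181]
scene 0.9 circ 582.8 291.2 r 33.8 box [0.5823 0.2915]
scene 0.5 circ 481.2 -204.2 r 26.3 box [ 0.4821 -0.2017]
scene 0.36 circ 600.8 295.9 r 24.0 box [0.6031 0.2959]
scene 0.21 circ 549.7 296.7 r 147.9 box [0.5395 0.2841]
wrist 0.85 circ 468.0 -215.5 r 34.2 box [ 0.4638 -0.2154]
wrist 0.63 circ 448.1 -216.9 r 21.6 box [ 0.4457 -0.2169]
wrist 0.55 circ 448.6 -217.1 r 22.4 box [ 0.4461 -0.2171]
wrist 0.49 circ 447.8 -217.0 r 21.3 box [ 0.4455 -0.217 ]
{'time': np.float64(39.3833), 'tool_pos': array([ 0.4737, -0.2185,  0.1554]), 'tool_rot': array([ 5.250e-02,  9.986e-01,  3.000e-04, -0.000e+00]), 'ft_force': array([-0.2198,  0.2364,  0.1243])}
scene 0.87 circ 472.4 -219.9 r 34.6 box [ 0.4734 -0.2199]
wrist 0.82 circ 472.3 -221.4 r 33.3 box [ 0.4723 -0.2216]
```

View pics/c6.png

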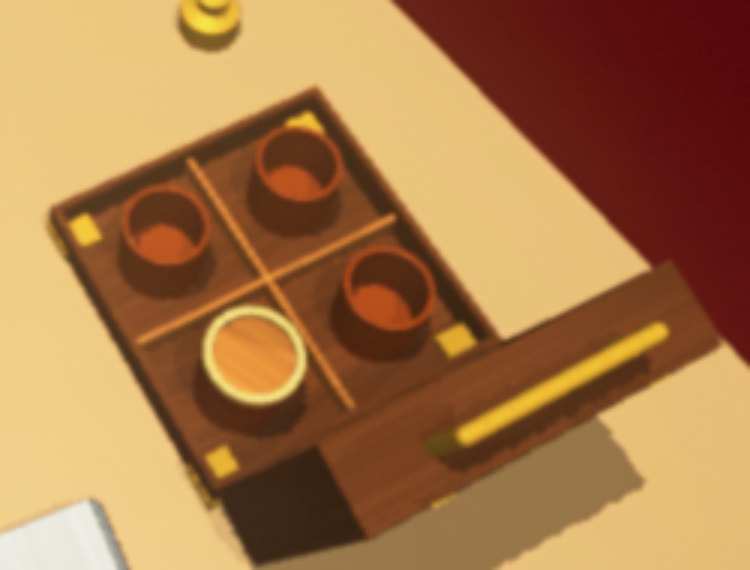

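The cap sits level on the back-right jar at (253,355). Next is the second cap, for the jar at (0.471, 0.301).

{"fn": "step_arm", "kwargs": {"deltas": [0,0,-0.03,0,0,0,-0.055,0,0,0,-0.073,0,0,0,-0.08,0,0,0,-0.082,0,0,0,-0.082,0,0,0,-0.082,0]}}

```text
time: 40.32
tool_pos: [0.4741, -0.2206, 0.0745]
tool_rot: [0.054, 0.999, -0.0, 0.001]
ft_force: [-0.3, 0.3, 0.6]
gripper_width: 0.0857
finger_force: 0.0
```

{"fn": "step_arm", "kwargs": {"deltas": [0,0,0,0,0,0,0,0,0,0,0,0,0,0,0,0,0,0,0,0,0,0,0,0], "jaw": 1.0}}

```text
time: 40.82
tool_pos: [0.4735, -0.2201, 0.0736]
tool_rot: [0.054, 0.999, -0.0, 0.0]
ft_force: [0.3, -0.1, -0.4]
gripper_width: 0.0635
finger_force: 27.6
```

{"fn": "step_arm", "kwargs": {"deltas": [0,0,0.005,0,0,0,0.01,0,0,0,0.016,0,0,0,0.022,0,0,0,0.04,0,0,0,0.06,0,0,0,0.08,0,0,0,0.08,0]}}

```text
time: 41.48
tool_pos: [0.4758, -0.2214, 0.1576]
tool_rot: [0.054, 0.999, -0.001, 0.004]
ft_force: [0.6, -0.3, -0.4]
gripper_width: 0.0641
finger_force: 28.0
```

```bash
python3 -c "
from h import *
capz()"
```

```text
scene [  0   0   4  27  61  75 390  69   0   0   0   0   0   0 206  94  20]
top [ 0  0  0  0  1  3 13  7  0  0  0  0  0  0  0  1  0]
```

{"fn": "step_arm", "kwargs": {"deltas": [0,0.02,0,0,0,0.053,0,0,0,0.087,0,0,0,0.12,0,0,0,0.153,0,0,0,0.186,0,0,0,0.22,0,0,0,0.253,0,0,0,0.286,0,0,0,0.32,0,0,0,0.353,0,0,0,0.386,0,0]}}

```text
time: 42.58
tool_pos: [0.4718, 0.1672, 0.1522]
tool_rot: [0.054, 0.999, -0.001, -0.001]
ft_force: [-0.0, -1.1, -1.1]
gripper_width: 0.0637
finger_force: 28.0
```

{"fn": "step_arm", "kwargs": {"deltas": [0,0.033,0,0,0,0.067,0,0,-0.001,0.1,0,0,-0.002,0.133,0,0,-0.002,0.133,0,0,-0.002,0.133,0,0,-0.002,0.133,0,0]}}

```text
time: 43.17
tool_pos: [0.4705, 0.2978, 0.1521]
tool_rot: [0.054, 0.999, -0.001, -0.001]
ft_force: [1.0, -1.3, -1.3]
gripper_width: 0.0641
finger_force: 28.0
```

```bash
python3 -c "
from h import *
wj(.13,.2,'cap1')"
```

```text
{'time': np.float64(43.1667), 'tool_pos': array([0.4705, 0.2978, 0.1521]), 'tool_rot': array([ 5.380e-02,  9.985e-01, -1.200e-03, -9.000e-04]), 'ft_force': array([ 0.9779, -1.3353, -1.3125])}
top 0.64 circ 468.3 298.7 r 32.7 box [0.4681 0.2951]
scene 0.91 circ 472.4 298.7 r 34.8 box [0.475 0.298]
wrist 0.83 circ 470.1 298.0 r 33.6 box [0.4701 0.2976]
wrist 0.81 circ 498.0 297.7 r 17.3 box [0.5008 0.2977]
```

{"fn": "step_arm", "kwargs": {"deltas": [0.0,0.001,0,0,0.0,0.001,-0.03,0,0.0,0.001,-0.055,0,0.0,0.001,-0.07,0,0.0,0.001,-0.08,0,0.0,0.001,-0.085,0,0.0,0.001,-0.088,0,0.0,0.001,-0.09,0,0.0,0.001,-0.091,0,0.0,0.001,-0.091,0]}}

```text
time: 44.3
tool_pos: [0.4717, 0.3003, 0.0631]
tool_rot: [0.054, 0.999, 0.001, 0.001]
ft_force: [-0.6, -0.1, -0.9]
gripper_width: 0.0641
finger_force: 28.0
```

{"fn": "step_arm", "kwargs": {"deltas": [0,0,-0.001,0,0,0,-0.002,0,0,0,-0.002,0]}}

```text
time: 44.55
tool_pos: [0.4719, 0.3004, 0.0626]
tool_rot: [0.054, 0.999, 0.001, 0.0]
ft_force: [-2.3, -1.8, 9.7]
gripper_width: 0.0637
finger_force: 29.2
```

{"fn": "step_arm", "kwargs": {"deltas": [0,0,0,0,0,0,0,0,0,0,0,0,0,0,0,0,0,0,0.02,0,0,0,0.05,0,0,0,0.09,0,0,0,0.095,0], "jaw": 0.08}}

```text
time: 45.22
tool_pos: [0.4749, 0.3021, 0.1616]
tool_rot: [0.054, 0.999, 0.004, 0.004]
ft_force: [2.2, 0.9, 0.3]
gripper_width: 0.0787
finger_force: 0.0
```

{"fn": "step_arm", "kwargs": {"deltas": [0,-0.033,0,0,0,-0.066,0,0,0,-0.1,0,0,0,-0.133,0,0,0,-0.166,0,0,0,-0.2,0,0,0,-0.233,0,0,0,-0.266,0,0,0,-0.3,0,0,0,-0.333,0,0,0,-0.366,0,0,0,-0.4,0,0], "jaw": 0}}

```text
time: 46.22
tool_pos: [0.4711, -0.1014, 0.1555]
tool_rot: [0.054, 0.999, 0.0, 0.0]
ft_force: [0.6, 0.2, -0.5]
gripper_width: 0.0852
finger_force: 0.0
```

{"fn": "step_arm", "kwargs": {"deltas": [0,-0.033,0,0,0,-0.066,0,0,0,-0.1,0,0,0.002,-0.12,0,0,0.002,-0.12,0,0,0.002,-0.12,0,0]}}

```text
time: 46.72
tool_pos: [0.4729, -0.2213, 0.1553]
tool_rot: [0.055, 0.998, -0.0, -0.0]
ft_force: [0.0, 1.3, 0.6]
gripper_width: 0.0852
finger_force: 0.0
```

```bash
python3 -c "
from h import *
wj(.07,.097,'cap1');wj(.05,.075)"
```

```text
{'time': np.float64(46.7167), 'tool_pos': array([ 0.4729, -0.2213,  0.1553]), 'tool_rot': array([ 5.530e-02,  9.985e-01, -1.000e-04, -1.000e-04]), 'ft_force': array([0.0119, 1.2843, 0.5896])}
top 0.86 circ 582.1 290.9 r 33.7 box [0.5813 0.2918]
top 0.69 circ 470.0 303.0 r 33.7 box [0.4698 0.3031]
scene 0.88 circ 469.9 302.7 r 34.5 box [0.4702 0.3023]
scene 0.72 circ 473.8 -220.0 r 35.2 box [ 0.4726 -0.2198]
scene 0.65 circ 582.8 290.1 r 34.2 box [0.5828 0.2914]
scene 0.57 circ 482.0 -205.3 r 27.5 box [ 0.482  -0.2027]
wrist 0.76 circ 472.3 -221.5 r 33.3 box [ 0.4722 -0.2216]
wrist 0.68 circ 440.0 -220.5 r 5.0 box [ 0.4398 -0.2205]
wrist 0.56 circ 448.0 -216.2 r 21.5 box [ 0.446  -0.2162]
{'time': np.float64(47.0167), 'tool_pos': array([ 0.4735, -0.2187,  0.1554]), 'tool_rot': array([ 5.270e-02,  9.986e-01,  4.000e-04, -0.000e+00]), 'ft_force': array([0.5877, 0.5006, 0.1598])}
top 0.93 circ 569.2 179.9 r 31.2 box [0.5689 0.1796]
top 0.75 circ 574.5 274.2 r 25.8 box [0.5743 0.2719]
top 0.66 circ 465.6 280.6 r 21.9 box [0.4656 0.2783]
top 0.65 circ 460.6 192.2 r 31.3 box [0.4598 0.1916]
scene 0.87 circ 486.3 307.1 r 26.5 box [0.4897 0.3071]
scene 0.86 circ 608.4 293.0 r 17.9 box [0.6102 0.293 ]
scene 0.67 circ 570.2 181.4 r 31.7 box [0.5699 0.1813]
scene 0.64 circ 460.7 193.2 r 32.5 box [0.4618 0.1932]
```

{"fn": "step_arm", "kwargs": {"deltas": [0,0,-0.03,0,0,0,-0.055,0,0,0,-0.073,0,0,0,-0.08,0,0,0,-0.082,0,0,0,-0.082,0,0,0,-0.082,0]}}

```text
time: 47.9
tool_pos: [0.4741, -0.2206, 0.0745]
tool_rot: [0.054, 0.999, -0.0, 0.001]
ft_force: [-0.9, -0.2, -0.3]
gripper_width: 0.0855
finger_force: 0.0
```

{"fn": "step_arm", "kwargs": {"deltas": [0,0,0,0,0,0,0,0,0,0,0,0,0,0,0,0,0,0,0,0,0,0,0,0], "jaw": 1.0}}

```text
time: 48.4
tool_pos: [0.4734, -0.2201, 0.0736]
tool_rot: [0.054, 0.999, 0.0, 0.0]
ft_force: [0.4, 0.4, 0.6]
gripper_width: 0.0638
finger_force: 27.5
```

{"fn": "step_arm", "kwargs": {"deltas": [0,0,0.005,0,0,0,0.01,0,0,0,0.016,0,0,0,0.022,0,0,0,0.04,0,0,0,0.06,0,0,0,0.08,0,0,0,0.08,0]}}

```text
time: 49.07
tool_pos: [0.4757, -0.2214, 0.1576]
tool_rot: [0.054, 0.999, -0.001, 0.004]
ft_force: [0.7, -0.6, -0.5]
gripper_width: 0.0638
finger_force: 28.0
```

```bash
python3 -c "
from h import *
capz()"
```

```text
scene [  0   0   0   1  21  70 378  86   0   0   0   0   0   0 211  83  21]
top [ 0  0  0  0  0  1 13  3  0  0  0  0  0  0  0  0  0]
```

{"fn": "step_arm", "kwargs": {"deltas": [0.005,0.02,0,0,0.013,0.053,0,0,0.021,0.087,0,0,0.029,0.12,0,0,0.037,0.153,0,0,0.045,0.186,0,0,0.053,0.22,0,0,0.061,0.253,0,0,0.069,0.286,0,0,0.077,0.32,0,0,0.085,0.353,0,0,0.092,0.38,0,0]}}

```text
time: 50.17
tool_pos: [0.5642, 0.163, 0.1518]
tool_rot: [0.053, 0.999, 0.0, -0.001]
ft_force: [-0.0, -0.0, -1.0]
gripper_width: 0.064
finger_force: 28.0
```

{"fn": "step_arm", "kwargs": {"deltas": [0.004,0.018,0,0,0.004,0.018,0,0,0.004,0.018,0,0,0.004,0.018,0,0,0.004,0.018,0,0]}}

```text
time: 50.58
tool_pos: [0.5688, 0.1758, 0.1528]
tool_rot: [0.055, 0.998, -0.001, -0.001]
ft_force: [-0.1, -0.2, -0.0]
gripper_width: 0.0637
finger_force: 28.0
```

```bash
python3 -c "
from h import *
wj(.13,.2,'cap1')"
```

```text
{'time': np.float64(50.5833), 'tool_pos': array([0.5688, 0.1758, 0.1528]), 'tool_rot': array([ 5.510e-02,  9.985e-01, -7.000e-04, -6.000e-04]), 'ft_force': array([-0.0927, -0.1944, -0.0273])}
top 0.68 circ 549.3 169.7 r 24.3 box [0.5483 0.1699]
scene 0.73 circ 570.2 178.7 r 34.2 box [0.5775 0.1778]
wrist 0.76 circ 567.8 177.7 r 33.7 box [0.5677 0.1774]
```

{"fn": "step_arm", "kwargs": {"deltas": [0.0,0.001,0,0,0.0,0.001,-0.03,0,0.0,0.001,-0.055,0,0.0,0.001,-0.07,0,0.0,0.001,-0.08,0,0.0,0.001,-0.085,0,0.0,0.001,-0.088,0,0.0,0.001,-0.09,0,0.0,0.001,-0.091,0,0.0,0.001,-0.091,0]}}

```text
time: 51.72
tool_pos: [0.5698, 0.1791, 0.0631]
tool_rot: [0.054, 0.999, 0.0, 0.001]
ft_force: [-0.6, -0.1, -0.1]
gripper_width: 0.0641
finger_force: 28.0
```

{"fn": "step_arm", "kwargs": {"deltas": [0,0,-0.001,0,0,0,-0.002,0,0,0,-0.002,0]}}

```text
time: 51.97
tool_pos: [0.57, 0.1791, 0.0627]
tool_rot: [0.054, 0.999, 0.001, 0.001]
ft_force: [-3.8, -0.3, 8.9]
gripper_width: 0.0637
finger_force: 29.1
```

{"fn": "step_arm", "kwargs": {"deltas": [0,0,0,0,0,0,0,0,0,0,0,0,0,0,0,0,0,0,0.02,0,0,0,0.05,0,0,0,0.09,0,0,0,0.095,0], "jaw": 0.08}}

```text
time: 52.63
tool_pos: [0.5735, 0.1798, 0.1619]
tool_rot: [0.054, 0.999, 0.002, 0.005]
ft_force: [0.9, 0.5, 1.0]
gripper_width: 0.0787
finger_force: 0.0
```

{"fn": "step_arm", "kwargs": {"deltas": [-0.008,-0.033,0,0,-0.016,-0.066,0,0,-0.024,-0.1,0,0,-0.032,-0.133,0,0,-0.04,-0.166,0,0,-0.048,-0.2,0,0,-0.056,-0.233,0,0,-0.064,-0.266,0,0,-0.072,-0.3,0,0,-0.08,-0.333,0,0,-0.088,-0.366,0,0,-0.096,-0.398,0,0], "jaw": 0}}

```text
time: 53.63
tool_pos: [0.4727, -0.2208, 0.1556]
tool_rot: [0.054, 0.999, -0.0, 0.0]
ft_force: [1.5, -0.1, 0.3]
gripper_width: 0.0853
finger_force: 0.0
```

{"fn": "step_arm", "kwargs": {"deltas": [0,0,0,0,0,0,0,0,0,0,0,0,0,0,0,0]}}

```text
time: 53.97
tool_pos: [0.4738, -0.2175, 0.1552]
tool_rot: [0.053, 0.999, 0.0, -0.0]
ft_force: [0.6, -0.9, 0.8]
gripper_width: 0.0852
finger_force: 0.0
```

```bash
python3 -c "
from h import *
wj(.07,.097,'cap1')
s=robot.read_state();print(s['tool_pos'])"
```

```text
{'time': np.float64(53.9667), 'tool_pos': array([ 0.4738, -0.2175,  0.1552]), 'tool_rot': array([ 5.260e-02,  9.986e-01,  4.000e-04, -0.000e+00]), 'ft_force': array([ 0.5692, -0.9458,  0.7704])}
top 0.8 circ 567.6 182.0 r 33.7 box [0.567  0.1815]
top 0.79 circ 464.0 289.8 r 33.7 box [0.463  0.2902]
top 0.58 circ 581.9 290.7 r 33.3 box [0.5815 0.291 ]
scene 0.77 circ 464.8 288.9 r 34.5 box [0.4648 0.2902]
scene 0.75 circ 472.0 -218.4 r 35.3 box [ 0.4725 -0.2184]
scene 0.64 circ 582.3 291.1 r 34.0 box [0.5831 0.2913]
scene 0.63 circ 567.7 181.0 r 34.7 box [0.5691 0.1812]
scene 0.39 circ 482.7 -202.0 r 23.9 box [ 0.4839 -0.201 ]
wrist 0.71 circ 472.3 -221.5 r 33.3 box [ 0.472  -0.2217]
wrist 0.61 circ 451.6 -217.9 r 25.4 box [ 0.4476 -0.2179]
[ 0.4735045  -0.21839261  0.15542291]
```

The capped jar in the back-left compartment has shifted about 14 mm, so this looks like the announced knock. I'll check that it's upright and seated, then fetch the last cap.

```bash
cat >> h.py <<'E'
def seat():
    for n in('top','scene'):
        ci,p,d=cap(n);W=world(ci,d)
        for m in robot.masks_of(n,'cap1'):
            k=m['pixels']&(d>0);q=W[k]
            if len(q)<50 or q[:,1].mean()<0.1: continue
            t=q[(q[:,2]>.06)];c=np.median(t,axis=0);r=np.hypot(*(t[:,:2]-c[:2]).T)
            t=t[t[:,2]>.062]
            P=np.linalg.lstsq(np.c_[t[:,:2]-c[:2],np.ones(len(t))],t[:,2],rcond=None)[0]
            print(n,round(m['p'],2),np.round(c,3),'z5..95',np.round(np.percentile(t[:,2],[5,50,95,99]),4),'slope',np.round(P[:2],3))
E
python3 -c "
from h import *
seat()"
```

```text
top 0.83 [0.568 0.182 0.073] z5..95 [0.0674 0.0728 0.0798 0.0819] slope [-0.027 -0.004]
top 0.66 [0.582 0.291 0.073] z5..95 [0.0676 0.0727 0.0795 0.0819] slope [-0.006 -0.003]
scene 0.96 [0.583 0.291 0.072] z5..95 [0.0684 0.0724 0.0792 0.0807] slope [-0.002  0.003]
scene 0.68 [0.569 0.182 0.073] z5..95 [0.0686 0.0725 0.079  0.0808] slope [-0.006  0.002]
scene 0.57 [0.464 0.29  0.072] z5..95 [0.0689 0.0723 0.0789 0.0803] slope [ 0.007 -0.004]
```

{"fn": "step_arm", "kwargs": {"deltas": [0,-0.001,-0.03,0,0,-0.001,-0.055,0,0,-0.001,-0.073,0,0,-0.001,-0.08,0,0,-0.001,-0.082,0,0,-0.001,-0.082,0,0,-0.001,-0.082,0]}}

```text
time: 55.05
tool_pos: [0.4741, -0.2206, 0.0745]
tool_rot: [0.054, 0.999, -0.0, 0.001]
ft_force: [-0.3, -0.3, 0.4]
gripper_width: 0.0853
finger_force: 0.0
```

{"fn": "step_arm", "kwargs": {"deltas": [0,0,0,0,0,0,0,0,0,0,0,0,0,0,0,0,0,0,0,0,0,0,0,0], "jaw": 1.0}}

```text
time: 55.55
tool_pos: [0.4735, -0.2201, 0.0737]
tool_rot: [0.054, 0.999, 0.0, 0.0]
ft_force: [1.1, 0.0, -0.2]
gripper_width: 0.064
finger_force: 27.4
```

{"fn": "step_arm", "kwargs": {"deltas": [0,0,0.005,0,0,0,0.01,0,0,0,0.016,0,0,0,0.022,0,0,0,0.04,0,0,0,0.06,0,0,0,0.08,0,0,0,0.08,0]}}

```text
time: 56.22
tool_pos: [0.4757, -0.2214, 0.1576]
tool_rot: [0.054, 0.999, -0.001, 0.004]
ft_force: [1.4, 0.2, -1.8]
gripper_width: 0.0637
finger_force: 28.0
```

```bash
python3 -c "
from h import *
capz();wj(.06,.073)"
```

```text
scene [  0   1   0   1   4  21 382  75   0   0   0   0   0   2 206  85  22]
top [0 0 0 0 0 0 8 5 0 0 0 0 0 0 0 0 0]
{'time': np.float64(56.3167), 'tool_pos': array([ 0.4736, -0.2201,  0.1543]), 'tool_rot': array([5.380e-02, 9.986e-01, 1.000e-04, 1.000e-03]), 'ft_force': array([-0.1912, -0.1471, -1.1237])}
top 0.92 circ 460.5 192.4 r 31.2 box [0.4598 0.1919]
top 0.48 circ 453.6 264.3 r 15.9 box [0.4536 0.2642]
top 0.43 circ 579.5 259.8 r 10.5 box [0.5795 0.2593]
scene 0.86 circ 586.6 191.4 r 25.9 box [0.5877 0.1914]
scene 0.81 circ 492.1 288.8 r 16.1 box [0.4944 0.2888]
scene 0.73 circ 461.5 192.3 r 31.4 box [0.4614 0.1923]
scene 0.42 circ 539.7 384.7 r 114.8 box [0.5395 0.3739]
```

{"fn": "step_arm", "kwargs": {"deltas": [-0.001,0.02,0,0,-0.002,0.055,0,0,-0.003,0.09,0,0,-0.004,0.125,0,0,-0.005,0.16,0,0,-0.006,0.195,0,0,-0.007,0.23,0,0,-0.008,0.265,0,0,-0.009,0.3,0,0,-0.01,0.335,0,0,-0.011,0.37,0,0,-0.0125,0.4,0,0]}}

```text
time: 57.62
tool_pos: [0.4601, 0.1825, 0.1531]
tool_rot: [0.053, 0.999, 0.0, -0.0]
ft_force: [1.1, 0.7, -0.8]
gripper_width: 0.0638
finger_force: 28.0
```

{"fn": "step_arm", "kwargs": {"deltas": [0,0.01,0,0,0,0.01,0,0,0,0.01,0,0,0,0.01,0,0,0,0.01,0,0]}}

```text
time: 58.03
tool_pos: [0.4609, 0.1876, 0.1533]
tool_rot: [0.056, 0.998, -0.0, -0.0]
ft_force: [0.2, -0.4, -0.7]
gripper_width: 0.0639
finger_force: 28.0
```

```bash
python3 -c "
from h import *
wj(.13,.2,'cap1')
wj(.06,.073)"
```

```text
{'time': np.float64(58.0333), 'tool_pos': array([0.4609, 0.1876, 0.1533]), 'tool_rot': array([ 5.560e-02,  9.985e-01, -4.000e-04, -1.000e-04]), 'ft_force': array([ 0.1833, -0.4083, -0.7181])}
scene 0.78 circ 459.6 191.0 r 35.0 box [0.465 0.189]
wrist 0.96 circ 488.6 183.9 r 14.6 box [0.4891 0.1839]
wrist 0.55 circ 459.4 189.3 r 33.6 box [0.4594 0.1892]
{'time': np.float64(58.3333), 'tool_pos': array([0.4608, 0.1894, 0.1535]), 'tool_rot': array([5.430e-02, 9.985e-01, 1.000e-04, 1.000e-04]), 'ft_force': array([ 0.28  ,  0.0826, -0.5831])}
top 0.58 circ 442.8 181.2 r 22.5 box [0.4438 0.1811]
scene 0.92 circ 491.0 293.0 r 16.8 box [0.4924 0.293 ]
scene 0.66 circ 603.1 301.5 r 23.1 box [0.6031 0.3015]
scene 0.55 circ 586.9 192.0 r 25.3 box [0.5875 0.192 ]
wrist 0.97 circ 454.1 269.2 r 24.6 box [0.4541 0.2681]
wrist 0.87 circ 553.1 288.6 r 5.4 box [0.5529 0.2886]
wrist 0.68 circ 460.4 190.4 r 30.7 box [0.4486 0.1904]
wrist 0.2 circ 571.5 179.4 r 27.7 box [0.5816 0.1794]
```

{"fn": "step_arm", "kwargs": {"deltas": [0.0,0.0015,0,0,0.0,0.0015,-0.03,0,0.0,0.0015,-0.055,0,0.0,0.0015,-0.07,0,0.0,0.0015,-0.08,0,0.0,0.0015,-0.085,0,0.0,0.0015,-0.088,0,0.0,0.0015,-0.09,0,0.0,0.0015,-0.091,0,0.0,0.0015,-0.091,0]}}

```text
time: 59.47
tool_pos: [0.4613, 0.1918, 0.0631]
tool_rot: [0.054, 0.999, 0.0, 0.001]
ft_force: [-0.6, 0.1, -1.1]
gripper_width: 0.0638
finger_force: 28.0
```

{"fn": "step_arm", "kwargs": {"deltas": [0,0,-0.001,0,0,0,-0.002,0,0,0,-0.002,0]}}

```text
time: 59.72
tool_pos: [0.4615, 0.1918, 0.0627]
tool_rot: [0.054, 0.999, 0.001, 0.0]
ft_force: [-4.0, -2.5, 14.0]
gripper_width: 0.0637
finger_force: 29.6
```

{"fn": "step_arm", "kwargs": {"deltas": [0,0,0,0,0,0,0,0,0,0,0,0,0,0,0,0,0,0,0.02,0,0,0,0.05,0,0,0,0.09,0,0,0,0.13,0], "jaw": 0.08}}

```text
time: 60.38
tool_pos: [0.4598, 0.1908, 0.1911]
tool_rot: [0.054, 0.999, -0.001, -0.001]
ft_force: [0.6, 0.8, -0.1]
gripper_width: 0.0789
finger_force: 0.0
```

{"fn": "step_arm", "kwargs": {"deltas": [0.01,-0.035,0,0,0.02,-0.07,0,0,0.03,-0.105,0,0,0.04,-0.14,0,0,0.05,-0.175,0,0,0.05,-0.2,0,0,0.05,-0.2,0,0,0.05,-0.2,0,0]}}

```text
time: 61.05
tool_pos: [0.5105, -0.0104, 0.1903]
tool_rot: [0.056, 0.998, -0.0, -0.0]
ft_force: [0.0, 0.1, -0.1]
gripper_width: 0.0787
finger_force: 0.0
```

```bash
python3 -c "
from h import *
seat()
ci,p,d=cap('scene','s9')"
```

```text
top 0.96 [0.464 0.291 0.073] z5..95 [0.0675 0.0731 0.0807 0.083 ] slope [0.002 0.004]
top 0.72 [0.459 0.195 0.073] z5..95 [0.0676 0.0728 0.0799 0.0819] slope [-0.014 -0.01 ]
top 0.63 [0.568 0.181 0.073] z5..95 [0.0676 0.073  0.0798 0.0821] slope [-0.005  0.004]
top 0.56 [0.582 0.292 0.073] z5..95 [0.0679 0.0729 0.0798 0.0827] slope [-0.008 -0.004]
scene 0.92 [0.465 0.291 0.073] z5..95 [0.0685 0.0725 0.0792 0.0805] slope [-0.    -0.006]
scene 0.77 [0.46  0.194 0.072] z5..95 [0.0687 0.0724 0.0791 0.0805] slope [ 0.003 -0.001]
scene 0.67 [0.569 0.181 0.073] z5..95 [0.0683 0.0725 0.0791 0.0804] slope [-0.013  0.   ]
scene 0.6 [0.583 0.291 0.073] z5..95 [0.0687 0.0726 0.079  0.0812] slope [-0.005 -0.001]
```

View pics/s9.png

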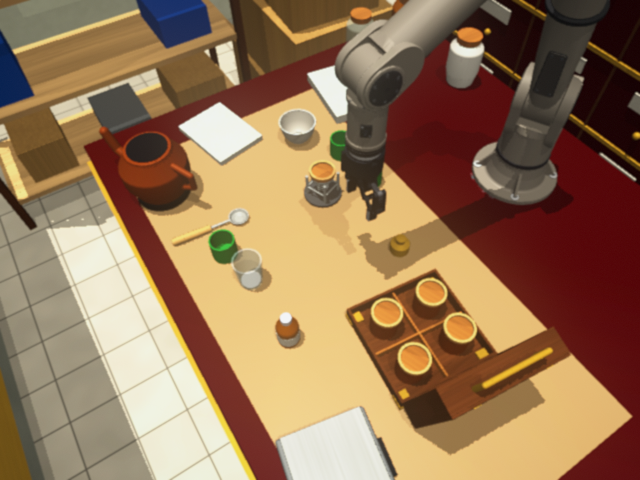

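The picture shows four capped jars in the case (387,315; 431,292; 460,328; 415,360), all level at about 78 mm. The lid is open, the spare cap is in the dispenser at (322,172), and the bystanders haven't moved. Handing in.

```bash
python3 -c "
from h import *
print(robot.close_job())"
```

```text
the job is handed in; nothing more can be done
None
```

I opened the lid onto its stop, stood all four brown jars one to a compartment, and capped each with a level, seated cap; the spare cap is still in the dispenser, and I handed the job in at about 62 s.

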